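# Wedge a folding board tray up to the gauge and close and latch its screening covers

### The arm

A 6-joint arm with a two-finger parallel gripper is mounted at the origin on the work surface. World frame = base frame: x ahead of the robot, y to its left, z up, the work surface at z = 0. Lengths are in m, angles in rad, forces in N, time in s.
With the tool pointing down it reaches from about 0.4 to 0.825 m from the base axis. Payload 7 kg.
Tool frame: the origin (TCP) lies at the centre of the arm's flange, where the gripper is bolted on; the fingertips stand 178 mm ahead of it and the grasp point (between the pads) lies 159 mm ahead of it; z points along the fingers, y is the direction in which the jaws open and shut (so a half turn about z gives the same grasp; the last joint's range is limited). The gripper opens to 88 mm and grips with 3 to 60 N. Pads are 19 mm wide; open, the fingers measure 130 mm over their backs; the gripper's body (78 mm by 193 mm) begins 47 mm behind the grasp point.
Start: joints at [-0.929, 0.359, 0.012, 0, -1.224, -0.288], TCP at [0.234, -0.633, 0.405] pointing down, gripper open.
Joint ranges: [-3.07, 3.07], [-1.43, 2.12], [-1.02, 1.25], [-3.03, 1.67], [-3.05, -0], [-3.03, 3.03]. Speed limits (rad/s): [2.39, 2.39, 3.01, 3.14, 3.14, 3.14].

### API

Orientations are given as [roll, pitch, yaw] about the fixed x, y, z axes, in that order (R = Rz(yaw) Ry(pitch) Rx(roll)).
In Python, from station import * gives the robot as it stands.
- The arm moves only by the tool send_rows, never from a script. Its argument "motion" is a list of rows, each an object with "offset": the shift along the tool's x, y, z in cm, a list of three; "turn": the turn about the tool's z in degrees. In form: [{"offset": [x, y, z], "turn": turn}, ...]. A call has 1 to 8 rows; each row is the pose to reach, as a shift and turn from the pose commanded when the call began, along the tool's axes at that moment; what a row does not reach only later rows make up. A row lasts 1/10 s, in which the tool goes at most 50 mm and 8.59 degrees, less where a joint would pass 70% of its speed; a pose out of reach is approached as far as the arm can. A call with a gripper value outside its range is refused whole. "hand" is the opening, from -1 (shut) to 1 (fully open), set as the call begins (left out, the last holds). The fingers move at their own pace and stop on an object; "squeeze" is the grip in N (left out, the last holds). Time passes only in rows, so rows that repeat a pose let the fingers close. It gives the time, the measured TCP pose, the force and the opening at its end, in the units of the state.
- get_state(): the state, without advancing time (a new reading comes with each control period).
- grab_frame(name): name is "side" or "top"; returns a dict with "frame" (384x512x3 uint8, blue, green, red), "range_z" (384x512 float32, m along the optical axis (not along the pixel's ray), 0 where there is no reading), "vertical_fov" (degrees; the focal length in pixels is half the picture's height over the tangent of half this angle, whatever the lens; pixels are square), "cx", "cy" (the principal point, pixels), "cam_to_world" (4x4, takes a point from camera to world coordinates). Camera axes: x right, y up, looking along -z (the intrinsics and any distortion apply to the point x, -y, -z); pixel columns grow to the right and rows downward; lengths in m; the calibration is good to about 2 mm. A picture is of the moment at which its call begins.
- job_done(): hands the job in, once; it reports no verdict.
The state is a dict: "t": time; "q": joint angles; "qd": joint speeds; "joint_efforts": joint torques, N m; "eef_pos": TCP position; "ee_rot": TCP orientation; "force": force on the tool from outside, world axes, zero at the start; "moment": the same for the moment, N m; "width": finger opening in m.
Only numpy, scipy, OpenCV 4.12 (cv2) and the standard library are available. Lean on these libraries where they do the work, as an engineer would, in place of code of your own. Each camera call takes 0.05 s, during which the arm holds its last target. There are 200 camera calls.

### The job

First slide the levelling wedge under the free end of the folding board tray until the line scribed on that end is level with the tip of the height gauge's pointer, and leave the wedge there holding it. Then fit every screening cover that is laid out on the bench, each in a bay of its own: hook its lip under the ledge at the far side of the bay with the cover tilted, and swing it down until it lies flat and home on the bay's rim, and turn that bay's latch so that its blade points straight in over the cover, at the mark on the upstand. The tray must be on the mark at the end too; do not shift the pointer or disturb the other things on the bench.

Things in the scene. Friction and masses are not known exactly. Their poses are not given: they have to be found in the camera images.
- wedge: Levelling wedge, plain brown wood, 185 mm long, 36 mm wide, 0.2 kg, loose. Origin: centre of its underside; x from thin toe to thick butt, z up. Its top slopes evenly from 10 mm high at the toe (x = -92.5 mm) to 46 mm at x = +42.5 mm; from there to x = +92.5 mm the butt is level, 46 mm high: grip it there across the width. It does not slide back by itself when loaded.
- unit: Chassis of the radio unit, fixed on the bench. Origin on the bench under the tray's middle; y from hinge end (grey end panel, y = -182 mm, 98 mm high) to free end, x across, away from the robot, z up. Two grey rails at x = -57 and +57 mm (10 mm wide, 14 mm high) end at y = +138 mm; between them the bench is clear: push the wedge in there from the free end along -y, thin toe first.
- tray (a joint): Folding tray in the chassis: gold frame 117 mm wide with four open bays (green boards), 0.9 kg, hinged along x by the end panel, hinge axis 50 mm above the bench at the unit's y = -172 mm. Angle in rad, 0 = level, positive = free end up; it rests at -0.055 with nothing under it and can go up to +0.045. It falls back unless held.
- tray_foot (a point): Lowest point, at mid-width, of the round steel rod (12 mm thick, 117 mm long across the tray) under the tray's free end, 330 mm from the hinge; it rides up the wedge. 18 mm above the bench with the tray down, 36 mm with the tray level. Axes as the tray's: x across it, away from the robot, y to the free end, z up.
- tray_line (a point): Point beside the pointer on the dark line scribed across the grey end bar of the tray's free end; 55 mm above the bench when the tray is level. This must come level with the pointer's tip. The bar's top is 76 mm above the bench when level.
- pointer_tip (a point): Tip of the thin steel pointer of the height gauge (dark base 50 by 44 mm, post 135 mm high), which stands fixed on the bench beyond the tray's free end, towards its far corner: post 62 to 72 mm to +x of the tray's middle, 48 mm beyond the rod. The pointer is clamped 51 to 59 mm above the bench, differently each time. Axes upright.
- bay1 (a point): Bay 1 (next to the hinge): centre at rim height, 70 mm above the bench when level; x to the ledge (away from the robot), y to the free end. In mm: near upstand's inner face x -54.5, 8 high; ledge over x +40.5 to the slot's back at +54.5, underside 10 up, top 14 up, open for the lip over y -28 to +28; partitions' faces y -37, +37, 6 high. A seated cover's origin is here, +-3.
- bay2 (a point): Bay 2 (second from the hinge): centre at rim height, 70 mm above the bench when level; x to the ledge (away from the robot), y to the free end. In mm: near upstand's inner face x -54.5, 8 high; ledge over x +40.5 to the slot's back at +54.5, underside 10 up, top 14 up, open for the lip over y -28 to +28; partitions' faces y -37, +37, 6 high. A seated cover's origin is here, +-3.
- bay3 (a point): Bay 3 (third from the hinge): centre at rim height, 70 mm above the bench when level; x to the ledge (away from the robot), y to the free end. In mm: near upstand's inner face x -54.5, 8 high; ledge over x +40.5 to the slot's back at +54.5, underside 10 up, top 14 up, open for the lip over y -28 to +28; partitions' faces y -37, +37, 6 high. A seated cover's origin is here, +-3.
- bay4 (a point): Bay 4 (next to the free end): centre at rim height, 70 mm above the bench when level; x to the ledge (away from the robot), y to the free end. In mm: near upstand's inner face x -54.5, 8 high; ledge over x +40.5 to the slot's back at +54.5, underside 10 up, top 14 up, open for the lip over y -28 to +28; partitions' faces y -37, +37, 6 high. A seated cover's origin is here, +-3.
- cover1: Screening cover, gold-tinted aluminium, dark handle, 0.13 kg; all alike, any fits any bay; 3 or 4 present. Plate 4 mm thick, 68 mm wide, x = -52 to +38 mm, then a lip 50 mm wide in the same plane to x = +52 mm. Origin: in its underside, midway between the ends; x to the lip, z up. Handle on top: bar along x, 60 mm long, 12 mm wide, 20 to 32 mm above the underside, on two feet. Lies handle up.
- cover2: Screening cover, gold-tinted aluminium, dark handle, 0.13 kg; all alike, any fits any bay; 3 or 4 present. Plate 4 mm thick, 68 mm wide, x = -52 to +38 mm, then a lip 50 mm wide in the same plane to x = +52 mm. Origin: in its underside, midway between the ends; x to the lip, z up. Handle on top: bar along x, 60 mm long, 12 mm wide, 20 to 32 mm above the underside, on two feet. Lies handle up.
- cover3: Screening cover, gold-tinted aluminium, dark handle, 0.13 kg; all alike, any fits any bay; 3 or 4 present. Plate 4 mm thick, 68 mm wide, x = -52 to +38 mm, then a lip 50 mm wide in the same plane to x = +52 mm. Origin: in its underside, midway between the ends; x to the lip, z up. Handle on top: bar along x, 60 mm long, 12 mm wide, 20 to 32 mm above the underside, on two feet. Lies handle up.
- cover4: Screening cover, gold-tinted aluminium, dark handle, 0.13 kg; all alike, any fits any bay; 3 or 4 present. Plate 4 mm thick, 68 mm wide, x = -52 to +38 mm, then a lip 50 mm wide in the same plane to x = +52 mm. Origin: in its underside, midway between the ends; x to the lip, z up. Handle on top: bar along x, 60 mm long, 12 mm wide, 20 to 32 mm above the underside, on two feet. Lies handle up.
- latch1_grip (a point): Turn latch of bay 1, steel, axis upright 80 mm to -x of the bay's centre. This point: on its axis, 34 mm over the rim, at its grip wing (bar 28 mm long, 10 mm thick, 13 to 40 mm over the rim, in line with the blade). x along the blade (40 mm long, 9 to 13 mm over the rim), z up. Closed when x is along the bay's x; starts open, turned 1.3 to 1.5 rad towards the free end. Stiff (0.06 N m).
- latch2_grip (a point): Turn latch of bay 2, steel, axis upright 80 mm to -x of the bay's centre. This point: on its axis, 34 mm over the rim, at its grip wing (bar 28 mm long, 10 mm thick, 13 to 40 mm over the rim, in line with the blade). x along the blade (40 mm long, 9 to 13 mm over the rim), z up. Closed when x is along the bay's x; starts open, turned 1.3 to 1.5 rad towards the free end. Stiff (0.06 N m).
- latch3_grip (a point): Turn latch of bay 3, steel, axis upright 80 mm to -x of the bay's centre. This point: on its axis, 34 mm over the rim, at its grip wing (bar 28 mm long, 10 mm thick, 13 to 40 mm over the rim, in line with the blade). x along the blade (40 mm long, 9 to 13 mm over the rim), z up. Closed when x is along the bay's x; starts open, turned 1.3 to 1.5 rad towards the free end. Stiff (0.06 N m).
- latch4_grip (a point): Turn latch of bay 4, steel, axis upright 80 mm to -x of the bay's centre. This point: on its axis, 34 mm over the rim, at its grip wing (bar 28 mm long, 10 mm thick, 13 to 40 mm over the rim, in line with the blade). x along the blade (40 mm long, 9 to 13 mm over the rim), z up. Closed when x is along the bay's x; starts open, turned 1.3 to 1.5 rad towards the free end. Stiff (0.06 N m).
- screwdriver: Screwdriver 180 mm long, lying; bystander.
- flux: Small flux bottle 85 mm high; bystander.
- alcohol: White alcohol bottle 150 mm high; bystander.
- spool: Solder spool 60 mm across, 40 mm high; bystander.
- meter: Hand-held multimeter, 150 by 75 by 34 mm; bystander.
- brush: Brush 150 mm long, lying; bystander.
There are look-alikes about, which are no part of the job. What is shaped like the cover3 but purple is not meant. Leave any blue look-alike of the cover1 alone.

How it is judged:
On the way:
1. The tray's line stands level with the pointer's tip (within 3 mm), held up by the wedge, before any cover is fitted (z of tray_line in the frame of pointer_tip between -0.003 and 0.003 m and contact force between wedge and tray above 0.5 N and horizontal distance between each of cover1, cover2, cover3, cover4 and bay1 above 0.09 m and horizontal distance between each of cover1, cover2, cover3, cover4 and bay2 above 0.09 m and horizontal distance between each of cover1, cover2, cover3, cover4 and bay3 above 0.09 m and horizontal distance between each of cover1, cover2, cover3, cover4 and bay4 above 0.09 m), for 0.3 s.
At the end, for the whole second after the job is handed in: Tray line within 3 mm of the pointer tip's height, tray resting on the wedge; every cover present home in its own bay: origin within 7 mm of the bay's, lip under the ledge, within 2.3 degrees of flat on the rim, that bay's latch within 0.25 rad of straight in; all at rest (z of tray_line in the frame of pointer_tip between -0.003 and 0.003 m and contact force between wedge and tray above 0.5 N and ((distance between cover1 and bay1 below 0.007 m and angle between the z axis of cover1 and the z axis of bay1, either way round below 0.04 rad and z of cover1 in the frame of bay1 below 0.0025 m and angle between the x axis of latch1_grip and the x axis of bay1, either way round below 0.25 rad) or (distance between cover1 and bay2 below 0.007 m and angle between the z axis of cover1 and the z axis of bay2, either way round below 0.04 rad and z of cover1 in the frame of bay2 below 0.0025 m and angle between the x axis of latch2_grip and the x axis of bay2, either way round below 0.25 rad) or (distance between cover1 and bay3 below 0.007 m and angle between the z axis of cover1 and the z axis of bay3, either way round below 0.04 rad and z of cover1 in the frame of bay3 below 0.0025 m and angle between the x axis of latch3_grip and the x axis of bay3, either way round below 0.25 rad) or (distance between cover1 and bay4 below 0.007 m and angle between the z axis of cover1 and the z axis of bay4, either way round below 0.04 rad and z of cover1 in the frame of bay4 below 0.0025 m and angle between the x axis of latch4_grip and the x axis of bay4, either way round below 0.25 rad)) and ((distance between cover2 and bay1 below 0.007 m and angle between the z axis of cover2 and the z axis of bay1, either way round below 0.04 rad and z of cover2 in the frame of bay1 below 0.0025 m and angle between the x axis of latch1_grip and the x axis of bay1, either way round below 0.25 rad) or (distance between cover2 and bay2 below 0.007 m and angle between the z axis of cover2 and the z axis of bay2, either way round below 0.04 rad and z of cover2 in the frame of bay2 below 0.0025 m and angle between the x axis of latch2_grip and the x axis of bay2, either way round below 0.25 rad) or (distance between cover2 and bay3 below 0.007 m and angle between the z axis of cover2 and the z axis of bay3, either way round below 0.04 rad and z of cover2 in the frame of bay3 below 0.0025 m and angle between the x axis of latch3_grip and the x axis of bay3, either way round below 0.25 rad) or (distance between cover2 and bay4 below 0.007 m and angle between the z axis of cover2 and the z axis of bay4, either way round below 0.04 rad and z of cover2 in the frame of bay4 below 0.0025 m and angle between the x axis of latch4_grip and the x axis of bay4, either way round below 0.25 rad)) and ((distance between cover3 and bay1 below 0.007 m and angle between the z axis of cover3 and the z axis of bay1, either way round below 0.04 rad and z of cover3 in the frame of bay1 below 0.0025 m and angle between the x axis of latch1_grip and the x axis of bay1, either way round below 0.25 rad) or (distance between cover3 and bay2 below 0.007 m and angle between the z axis of cover3 and the z axis of bay2, either way round below 0.04 rad and z of cover3 in the frame of bay2 below 0.0025 m and angle between the x axis of latch2_grip and the x axis of bay2, either way round below 0.25 rad) or (distance between cover3 and bay3 below 0.007 m and angle between the z axis of cover3 and the z axis of bay3, either way round below 0.04 rad and z of cover3 in the frame of bay3 below 0.0025 m and angle between the x axis of latch3_grip and the x axis of bay3, either way round below 0.25 rad) or (distance between cover3 and bay4 below 0.007 m and angle between the z axis of cover3 and the z axis of bay4, either way round below 0.04 rad and z of cover3 in the frame of bay4 below 0.0025 m and angle between the x axis of latch4_grip and the x axis of bay4, either way round below 0.25 rad)) and ((distance between cover4 and bay1 below 0.007 m and angle between the z axis of cover4 and the z axis of bay1, either way round below 0.04 rad and z of cover4 in the frame of bay1 below 0.0025 m and angle between the x axis of latch1_grip and the x axis of bay1, either way round below 0.25 rad) or (distance between cover4 and bay2 below 0.007 m and angle between the z axis of cover4 and the z axis of bay2, either way round below 0.04 rad and z of cover4 in the frame of bay2 below 0.0025 m and angle between the x axis of latch2_grip and the x axis of bay2, either way round below 0.25 rad) or (distance between cover4 and bay3 below 0.007 m and angle between the z axis of cover4 and the z axis of bay3, either way round below 0.04 rad and z of cover4 in the frame of bay3 below 0.0025 m and angle between the x axis of latch3_grip and the x axis of bay3, either way round below 0.25 rad) or (distance between cover4 and bay4 below 0.007 m and angle between the z axis of cover4 and the z axis of bay4, either way round below 0.04 rad and z of cover4 in the frame of bay4 below 0.0025 m and angle between the x axis of latch4_grip and the x axis of bay4, either way round below 0.25 rad)) and linear speed of each of cover1, cover2, cover3, cover4, wedge below 0.02 m/s); the robot touches nothing.
It fails at once if a bystander is shifted by more than 40 mm (distance of any of screwdriver, flux, alcohol, spool, meter, brush from where it was at the start of the episode above 0.04 m).
It fails at once if the gauge's pointer is shifted by more than 3 mm (distance of pointer_tip from where it was at the start of the episode above 0.003 m).
Of cover1, cover2, cover3, cover4 only 3 to 4 are there at a start; the rules pass over those that are not, and their reading is None.
At some moment in a run one of cover1, cover2, cover3, cover4, wedge may be knocked a few centimetres aside while the robot is not near it.
Once in a run the grip may slacken for a moment while it holds something.
It also fails if it takes over 210 s, if anything falls off the work surface, if the arm or the gripper's body presses on something with over 40 N, if the wrist force passes 120 N, or if a joint passes its speed limit or range.

## Working session

There is one attempt and no reset: what is moved stays moved. The work goes in short steps, Python scripts to look and compute and a tool call to move; the robot and the scene stay as the last step left them, time stands still between calls to the robot, and variables do not carry over. Pictures are saved under pics/ and viewed, about 12 in all and at most 16, crops included, and the job is handed in when it is done.

Besides the shell and the picture viewer there is one more tool, called after "Emit:" in YAML: its name, and indented under it one key for each argument. send_rows: Moves the arm, as the interface text tells. Its arguments: {"type":"object","properties":{"motion":{"type":"array"},"hand":{"type":"number"},"squeeze":{"type":"number"}},"required":["motion"]}

```bash
mkdir -p pics; cat > h.py <<'E'
from station import *
import numpy as np, cv2
def f(n): return grab_frame(n)
def cam(F):
    h,w=F["frame"].shape[:2]; fl=h/2/np.tan(np.radians(F["vertical_fov"])/2)
    return fl,F["cx"],F["cy"],np.array(F["cam_to_world"])
def cloud(F):
    fl,cx,cy,T=cam(F); d=F["range_z"]; v,u=np.mgrid[:d.shape[0],:d.shape[1]]
    P=np.stack([(u-cx)/fl*d,-(v-cy)/fl*d,-d],-1)
    return P@T[:3,:3].T+T[:3,3]
def ray(F,u,v,z):
    fl,cx,cy,T=cam(F); r=T[:3,:3]@np.array([(u-cx)/fl,-(v-cy)/fl,-1]); o=T[:3,3]
    return o+r*(z-o[2])/r[2]
def proj(F,p):
    fl,cx,cy,T=cam(F); c=T[:3,:3].T@(np.asarray(p)-T[:3,3]); return np.array([cx+fl*c[0]/-c[2],cy-fl*c[1]/-c[2]])
E
ls; python3 - <<'E'
from h import *
print(get_state())
for n in("side","top"):
    F=f(n); cv2.imwrite(f"pics/{n}0.png",cv2.resize(F["frame"],(800,600),interpolation=cv2.INTER_CUBIC))
    print(n,{k:v for k,v in F.items() if k not in("frame","range_z")})
    np.savez(f"{n}0.npz",**F)
E
```

```text
h.py
pics
{'t': 0.0, 'q': array([-9.28896848e-01,  3.59350907e-01,  1.10521320e-02, -3.22600929e-04,
       -1.22410531e+00, -2.88097768e-01]), 'qd': array([ 6.35880207e-04, -1.30887641e-03, -5.75287967e-05, -1.53420329e-04,
        9.26063160e-04, -9.34736828e-05]), 'joint_efforts': array([-2.79070860e-03, -5.82718849e+01,  2.93050861e+01,  6.99748546e+00,
        6.72389375e-03, -1.56904480e-04]), 'eef_pos': array([ 0.23378486, -0.63300532,  0.40374776]), 'ee_rot': array([ 3.13996498e+00, -1.66082156e-04, -2.78790067e+00]), 'force': array([ 0.19243483,  0.19493186, -0.12949459]), 'moment': array([ 0.02195252, -0.01519645,  0.0257162 ]), 'width': 0.08759646446788909}
side {'vertical_fov': 54.23677030957769, 'cx': 250.93369002409327, 'cy': 196.30558139164128, 'cam_to_world': array([[-0.99764252,  0.03020044, -0.0616226 ,  0.36294555],
       [-0.06527739, -0.69466471,  0.71636569,  0.7925425 ],
       [-0.02117249,  0.71869943,  0.69499846,  0.87008634],
       [ 0.        ,  0.        ,  0.        ,  1.        ]])}
top {'vertical_fov': 48.580636341619424, 'cx': 250.2520876257187, 'cy': 192.34845296599192, 'cam_to_world': array([[ 1.17591001e-02,  9.83900557e-01, -1.78329520e-01,
         1.94574347e-01],
       [-9.99925217e-01,  1.21696158e-02,  1.20827453e-03,
        -7.37613667e-03],
       [ 3.35902374e-03,  1.78301976e-01,  9.83970082e-01,
         1.51746599e+00],
       [ 0.00000000e+00,  0.00000000e+00,  0.00000000e+00,
         1.00000000e+00]])}
```

View pics/side0.png

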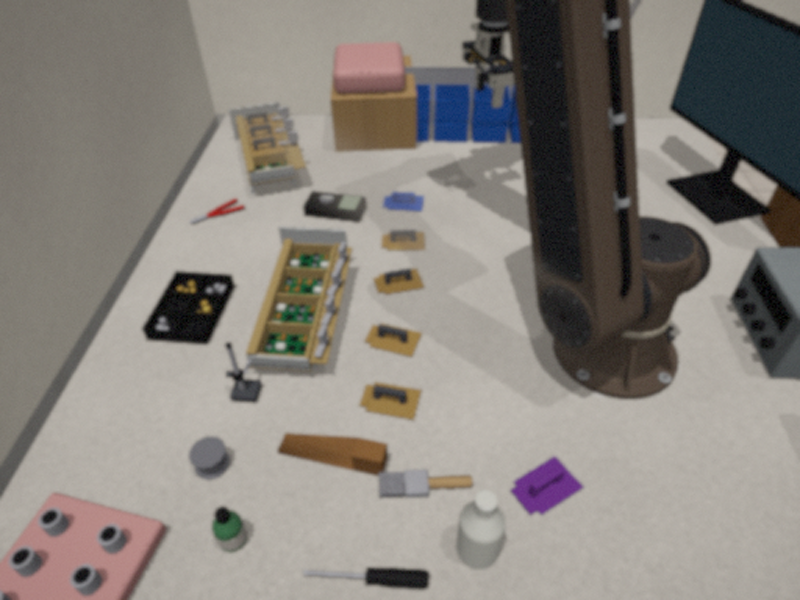

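View pics/top0.png

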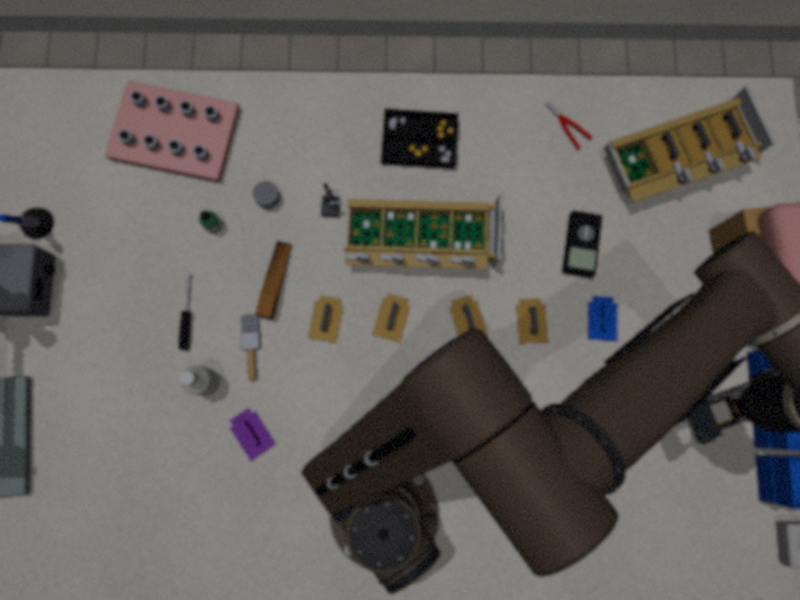

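```bash
cat >> h.py <<'E'
def blobs(F,lo,hi,z,amin=40,box=(0.2,1.0,-0.5,0.6)):
    hsv=cv2.cvtColor(F["frame"],cv2.COLOR_BGR2HSV); m=cv2.inRange(hsv,lo,hi)
    out=[]
    for c in cv2.findContours(m,cv2.RETR_EXTERNAL,cv2.CHAIN_APPROX_NONE)[0]:
        if cv2.contourArea(c)<amin: continue
        p=np.array([ray(F,*q[0],z)[:2] for q in c],np.float32)*1000
        (x,y),(a,b),t=cv2.minAreaRect(p)
        if b>a: a,b,t=b,a,t+90
        if box[0]<x/1000<box[1] and box[2]<y/1000<box[3]: out.append((round(x,1),round(y,1),round(a),round(b),round((t+90)%180-90,1),c.reshape(-1,2).mean(0).round(1)))
    return out
E
python3 - <<'E'
from h import *
T=dict(np.load("top0.npz"));S=dict(np.load("side0.npz"))
for n,F in(("top",T),("side",S)):
    hsv=cv2.cvtColor(F["frame"],cv2.COLOR_BGR2HSV)
    pts={"top":[(176,178),(172,190),(205,195),(208,205),(318,215),(222,167),(160,130)],"side":[(210,290),(260,262),(250,250),(150,290)]}[n]
    for p in pts: print(n,p,hsv[p[1],p[0]],cloud(F)[p[1],p[0]].round(3))
    for z in(0.004,0.03): print(z,*blobs(F,(8,70,50),(28,255,255),z),sep="\n  ")
    C=cloud(F); print("bench z",np.median(C[...,2][(abs(C[...,0]-0.5)<.1)&(abs(C[...,1]-0.25)<.15)]))
a=cv2.resize(T["frame"][115:220,150:330],(800,467),interpolation=cv2.INTER_CUBIC)
b=cv2.resize(S["frame"][145:255,140:240],(400,440),interpolation=cv2.INTER_CUBIC)
cv2.imwrite("pics/c1.png",a)
cv2.imwrite("pics/c2.png",cv2.resize(S["frame"][140:260,135:245],(550,600),interpolation=cv2.INTER_CUBIC))
E
```

```text
top (176, 178) [ 15 174  91] [0.512 0.256 0.033]
top (172, 190) [ 16 168  97] [0.466 0.266 0.047]
top (205, 195) [ 20 137 117] [0.457 0.154 0.002]
top (208, 205) [90 21 49] [0.417 0.14  0.029]
top (318, 215) [ 26  14 124] [ 0.39  -0.254 -0.003]
top (222, 167) [ 20 103 119] [0.551 0.092 0.049]
top (160, 130) [ 20  12 131] [0.7   0.328 0.004]
0.004
  (223.0, -261.9, 55, 55, 31.5, array([321.2, 262.5]))
  (230.4, -139.2, 205, 94, 27.6, array([286.8, 259.7]))
  (318.4, 306.0, 64, 14, 2.9, array([160.8, 232.8]))
  (298.0, -197.8, 161, 90, 36.0, array([303.6, 238.3]))
  (427.2, -332.2, 102, 66, 3.5, array([340.1, 205.8]))
  (426.2, 141.1, 102, 65, -9.3, array([208.1, 204.4]))
  (431.9, -184.7, 98, 67, 16.8, array([299.2, 202.3]))
  (431.3, -10.5, 102, 66, -16.1, array([250.4, 203.5]))
  (516.2, 265.7, 181, 43, -12.7, array([174.8, 179.4]))
  (631.6, -77.8, 350, 162, 88.7, array([267.9, 148.2]))
  (838.3, -67.5, 46, 30, 84.0, array([267.3,  95.5]))
  (896.6, -124.0, 49, 21, -7.8, array([282.2,  82. ]))
0.03
  (222.5, -257.6, 54, 54, 31.5, array([321.2, 262.5]))
  (229.8, -136.9, 201, 92, 27
[... 1140 characters left out ...]
3.5]))
  (432.6, -181.6, 100, 65, 18.7, array([254.8, 180.4]))
  (635.6, -131.4, 387, 168, 89.6, array([197.5, 196.6]))
  (429.4, -328.8, 95, 61, 4.4, array([258. , 154.8]))
0.03
  (320.4, 316.9, 64, 16, 3.1, array([288. , 308.1]))
  (512.4, 267.2, 177, 58, -10.0, array([214.3, 288.2]))
  (426.7, 162.3, 98, 64, -9.1, array([249.9, 255.7]))
  (431.5, 14.8, 98, 64, -15.5, array([251.6, 217.6]))
  (828.2, -60.4, 45, 30, -82.5, array([130.6, 196.2]))
  (887.0, -118.9, 47, 40, 2.4, array([119.5, 183.5]))
  (430.5, -152.3, 97, 63, 18.7, array([254.8, 180.4]))
  (627.4, -103.6, 375, 163, 89.6, array([197.5, 196.6]))
  (427.4, -295.2, 92, 59, 4.4, array([258. , 154.8]))
bench z 0.0007687137196463745
```

View pics/c1.png

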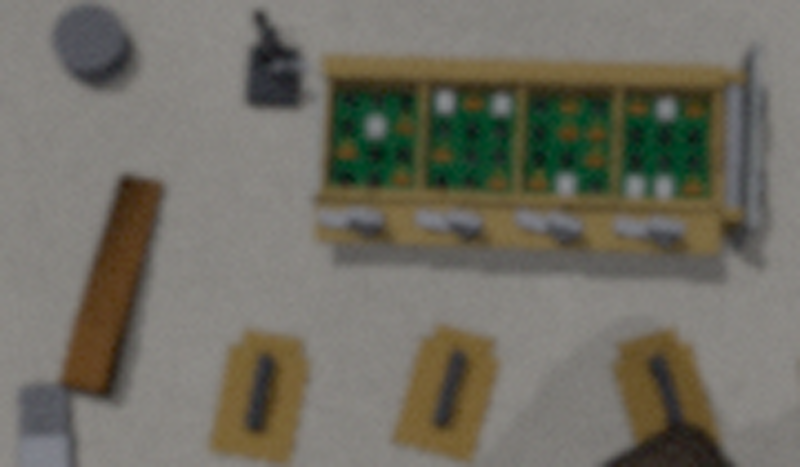

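View pics/c2.png

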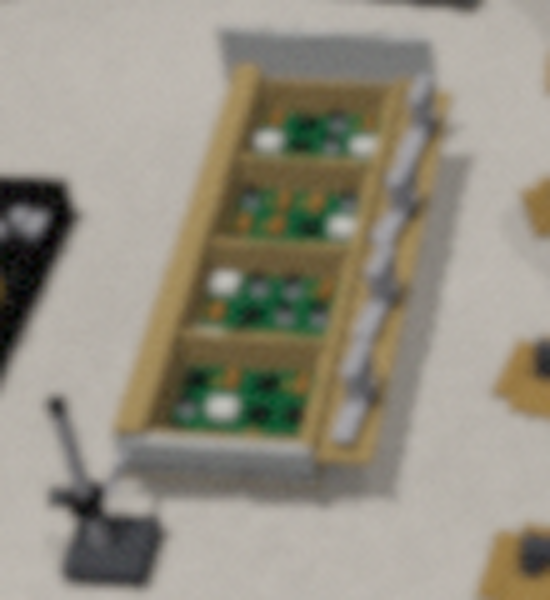

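```bash
python3 - <<'E'
from h import *
T=dict(np.load("top0.npz"));S=dict(np.load("side0.npz"))
t=lambda x,y,z: ray(T,150+x/4.444-.5,115+y/4.444-.5,z).round(4)
s=lambda x,y,z: ray(S,135+x/5-.5,140+y/5-.5,z).round(4)
print("far edge L,R",t(322,57,.066),t(740,70,.083))
print("side far corner",s(120,432,.066), s(243,66,.083))
print("partitions",t(421,135,.066),t(520,135,.070),t(617,135,.0745))
print("side part",s(260,332,.066),s(285,242,.070),s(305,158,.0745))
print("panel top",t(755,48,.098),t(762,240,.098))
print("latch wings",t(368,226,.09),t(465,230,.09),t(565,232,.095),t(665,234,.1))
print("gauge base",t(275,80,.01),"side",s(110,552,.01))
print("spool",t(92,42,.04),"flux",ray(T,209/1.5625,218/1.5625,.06))
for n,F in(("top",T),("side",S)):
    C=cloud(F); hsv=cv2.cvtColor(F["frame"],cv2.COLOR_BGR2HSV); m=(cv2.inRange(hsv,(10,110,50),(18,255,255))>0)&(abs(C[...,0]-.515)<.13)&(abs(C[...,1]-.265)<.08)&(C[...,2]>.006)
    P=C[m]; print(n,m.sum()); 
    b=P[P[:,2]>.041]; print("butt",np.median(b,0),b.min(0),b.max(0)); 
    xy=P[:,:2]; (cx,cy),wh,a=cv2.minAreaRect((xy*1000).astype(np.float32)); print(cx,cy,wh,a)
    for lo in np.arange(.42,.62,.02):
        q=P[(P[:,0]>lo)&(P[:,0]<lo+.02)]; 
        if len(q): print(lo.round(2),q.mean(0).round(4),len(q))
E
```

```text
far edge L,R [0.692  0.0945 0.066 ] [ 0.6797 -0.2381  0.083 ]
side far corner [0.6917 0.0973 0.066 ] [ 0.6812 -0.2248  0.083 ]
partitions [0.6281 0.0141 0.066 ] [ 0.6279 -0.0645  0.07  ] [ 0.6275 -0.1412  0.0745]
side part [0.6261 0.0138 0.066 ] [ 0.6241 -0.0621  0.07  ] [ 0.624  -0.1389  0.0745]
panel top [ 0.6928 -0.2478  0.098 ] [ 0.5379 -0.2505  0.098 ]
latch wings [0.5471 0.0539 0.09  ] [ 0.5449 -0.0214  0.09  ] [ 0.543  -0.0987  0.095 ] [ 0.5412 -0.1755  0.1   ]
gauge base [0.6907 0.137  0.01  ] side [0.6979 0.1406 0.01  ]
spool [0.7113 0.2846 0.04  ] flux [0.64462743 0.40758475 0.06      ]
top 456
butt [0.45849311 0.27122191 0.04412935] [0.42367709 0.24975475 0.04103107] [0.50610454 0.29152981 0.05483614]
512.4166259765625 260.3216857910156 (34.559635162353516, 179.5963134765625) 78.90057373046875
0.42 [0.4315 0.2737 0.0435] 47
0.44 [0.4505 0.272  0.0434] 63
0.46 [0.47   0.2669 0.0439] 52
0.48 [0.4896 0.2628 0.0393] 56
0.5 [0.5099 0.2598 0.0341] 52
0.52 [0.5299 0.2572 0.029 ] 51
0.54 [0.55   0.2525 0.024 ] 47
0.56 [0.5701 0.2485 0.0187] 45
0.58 [0.5897 0.2457 0.0127] 41
0.6 [0.6003 0.2496 0.0076] 2
side 1053
butt [0.46121392 0.27708883 0.04555051] [0.42695422 0.2555207  0.04103421] [0.50546112 0.29744141 0.05080827]
516.3402099609375 265.1358337402344 (37.21207046508789, 179.2816162109375) 78.45862579345703
0.42 [0.4334 0.2837 0.04  ] 89
0.44 [0.4498 0.2844 0.039 ] 151
0.46 [0.4701 0.2806 0.0396] 148
0.48 [0.4898 0.2777 0.0359] 132
0.5 [0.5101 0.2724 0.0323] 131
0.52 [0.5301 0.2675 0.0288] 107
0.54 [0.5499 0.2623 0.0243] 103
0.56 [0.5697 0.2583 0.02  ] 94
0.58 [0.59   0.2532 0.0152] 80
0.6 [0.6028 0.2529 0.0121] 18
```

```bash
cat >> h.py <<'E'
def plan(*wp,start=None):
    """wp: (x,y,z_grasp,yaw_deg) in m; prints offset(cm)/turn per call, chained"""
    s=get_state()
    cur=np.array([*s["eef_pos"],np.degrees(s["ee_rot"][2])]) if start is None else np.array([start[0],start[1],start[2]+.159,start[3]])
    print("now",cur[:2].round(4),"zg",round(cur[2]-.159,4),"yaw",cur[3].round(2),"F",s["force"].round(1),"w",round(s["width"],4),"t",round(s["t"],2))
    for w in wp:
        w=np.array([w[0],w[1],w[2]+.159,w[3]]); d=(w-cur)[:3]*100; a=np.radians(cur[3])
        o=[d[0]*np.cos(a)+d[1]*np.sin(a), d[0]*np.sin(a)-d[1]*np.cos(a), -d[2]]
        print(np.round(o,2).tolist(),"turn",round(-((w[3]-cur[3]+180)%360-180),2),"dist cm",np.linalg.norm(d).round(1)); cur=w
E
python3 - <<'E'
from h import *
plan((.42,-.42,.24,-110),(.55,-.1,.24,-60),(.53,.2,.24,-11),(.458,.2745,.12,-11),(.458,.2745,.03,-11))
E
```

```text
now [ 0.2338 -0.633 ] zg 0.2448 yaw -159.74 F [-0.4  0.2 -0.3] w 0.0876 t 0.1
[-24.84, 13.54, 0.48] turn -49.74 dist cm 28.3
[-34.52, -1.27, -0.0] turn -50.0 dist cm 34.5
[-26.98, -13.27, -0.0] turn -49.0 dist cm 30.1
[-8.49, -5.94, 12.0] turn -0.0 dist cm 15.9
[0.0, -0.0, 9.0] turn -0.0 dist cm 9.0
```

Emit:
send_rows:
  motion:
    - {"offset": [-24.8,13.5,0.5],"turn": -49.7}
    - {"offset": [-24.8,13.5,0.5],"turn": -49.7}
    - {"offset": [-24.8,13.5,0.5],"turn": -49.7}
    - {"offset": [-24.8,13.5,0.5],"turn": -49.7}
    - {"offset": [-24.8,13.5,0.5],"turn": -49.7}
    - {"offset": [-24.8,13.5,0.5],"turn": -49.7}
    - {"offset": [-24.8,13.5,0.5],"turn": -49.7}
    - {"offset": [-24.8,13.5,0.5],"turn": -49.7}
  hand: 0.4

```text
t: 0.9
eef_pos: [0.4203, -0.4199, 0.3994]
ee_rot: [3.141, 0.0, -1.919]
force: [-0.2, -0.3, -0.3]
width: 0.0616
```

Emit:
send_rows:
  motion:
    - {"offset": [-34.5,-1.3,0],"turn": -50}
    - {"offset": [-34.5,-1.3,0],"turn": -50}
    - {"offset": [-34.5,-1.3,0],"turn": -50}
    - {"offset": [-34.5,-1.3,0],"turn": -50}
    - {"offset": [-34.5,-1.3,0],"turn": -50}
    - {"offset": [-34.5,-1.3,0],"turn": -50}
    - {"offset": [-34.5,-1.3,0],"turn": -50}
    - {"offset": [-34.5,-1.3,0],"turn": -50}

```text
t: 1.7
eef_pos: [0.5516, -0.0981, 0.3994]
ee_rot: [-3.141, 0.0, -1.046]
force: [-0.7, -0.9, -0.5]
width: 0.0615
```

Emit:
send_rows:
  motion:
    - {"offset": [-27,-13.3,0],"turn": -49}
    - {"offset": [-27,-13.3,0],"turn": -49}
    - {"offset": [-27,-13.3,0],"turn": -49}
    - {"offset": [-27,-13.3,0],"turn": -49}
    - {"offset": [-27,-13.3,0],"turn": -49}
    - {"offset": [-27,-13.3,0],"turn": -49}
    - {"offset": [-27,-13.3,0],"turn": -49}
    - {"offset": [-27,-13.3,0],"turn": -49}

```text
t: 2.5
eef_pos: [0.5306, 0.1994, 0.3992]
ee_rot: [3.141, 0.001, -0.193]
force: [-0.2, -0.9, 0.0]
width: 0.0613
```

```bash
python3 - <<'E'
from h import *
plan((.458,.2745,.1,-11),(.458,.2745,.03,-11),(.458,.2745,.09,-11))
E
```

```text
now [0.5306 0.1994] zg 0.2402 yaw -11.07 F [-0.2 -0.9  0. ] w 0.0613 t 2.5
[-8.56, -5.98, 14.02] turn -0.07 dist cm 17.5
[0.0, -0.0, 7.0] turn -0.0 dist cm 7.0
[0.0, -0.0, -6.0] turn -0.0 dist cm 6.0
```

Emit:
send_rows:
  motion:
    - {"offset": [-8.6,-6.0,14],"turn": 0}
    - {"offset": [-8.6,-6.0,14],"turn": 0}
    - {"offset": [-8.6,-6.0,14],"turn": 0}
    - {"offset": [-8.6,-6.0,14],"turn": 0}
    - {"offset": [-8.6,-6.0,18],"turn": 0}
    - {"offset": [-8.6,-6.0,21],"turn": 0}
    - {"offset": [-8.6,-6.0,21],"turn": 0}
    - {"offset": [-8.6,-6.0,21],"turn": 0}

```text
t: 3.3
eef_pos: [0.4583, 0.2735, 0.19]
ee_rot: [3.14, 0.0, -0.195]
force: [-0.4, -0.3, 0.5]
width: 0.0613
```

Emit:
send_rows:
  motion:
    - {"offset": [0,0,0],"turn": 0}
    - {"offset": [0,0,0],"turn": 0}
    - {"offset": [0,0,0],"turn": 0}
    - {"offset": [0,0,0],"turn": 0}
    - {"offset": [0,0,0],"turn": 0}
    - {"offset": [0,0,-4],"turn": 0}
    - {"offset": [0,0,-9],"turn": 0}
    - {"offset": [0,0,-10],"turn": 0}
  hand: -1
  squeeze: 25

```text
t: 4.1
eef_pos: [0.4586, 0.2759, 0.2951]
ee_rot: [-3.135, -0.005, -0.191]
force: [1.3, 1.8, -3.2]
width: 0.0361
```

```bash
python3 - <<'E'
from h import *
plan((.55,.267,.13,-50),(.627,.267,.13,-91.8),(.627,.267,.031,-91.8),(.6366,.225,.031,-91.8))
F=f("side"); cv2.imwrite("pics/s1.png",cv2.resize(F["frame"][100:330,100:400],(780,598),interpolation=cv2.INTER_CUBIC))
E
```

```text
now [0.4586 0.2759] zg 0.1361 yaw -10.96 F [ 1.3  1.8 -3.2] w 0.0361 t 4.1
[9.14, -0.86, 0.61] turn 39.04 dist cm 9.2
[4.95, -5.9, -0.0] turn 41.8 dist cm 7.7
[-0.0, 0.0, 9.9] turn -0.0 dist cm 9.9
[4.17, -1.09, -0.0] turn -0.0 dist cm 4.3
```

View pics/s1.png

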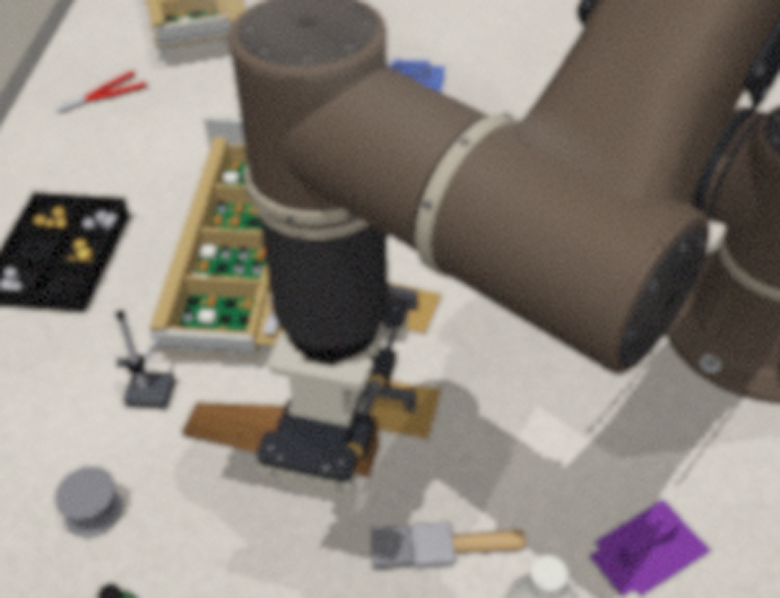

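Emit:
send_rows:
  motion:
    - {"offset": [9.2,-1,0],"turn": 39}
    - {"offset": [9.2,-1,0],"turn": 39}
    - {"offset": [9.2,-1,0],"turn": 39}
    - {"offset": [9.2,-1,0],"turn": 39}
    - {"offset": [9.2,-1,0],"turn": 39}
    - {"offset": [9.2,-1,0],"turn": 39}

```text
t: 4.75
eef_pos: [0.5492, 0.2666, 0.2878]
ee_rot: [3.139, 0.0, -0.875]
force: [0.1, -0.5, -3.3]
width: 0.0359
```

Emit:
send_rows:
  motion:
    - {"offset": [5,-5.9,0],"turn": 41.8}
    - {"offset": [5,-5.9,0],"turn": 41.8}
    - {"offset": [5,-5.9,0],"turn": 41.8}
    - {"offset": [5,-5.9,0],"turn": 41.8}
    - {"offset": [5,-5.9,0],"turn": 41.8}
    - {"offset": [5,-5.9,0],"turn": 41.8}
    - {"offset": [5,-5.9,0],"turn": 41.8}

```text
t: 5.45
eef_pos: [0.6268, 0.2666, 0.2889]
ee_rot: [3.141, -0.0, -1.597]
force: [-1.1, 0.8, -2.2]
width: 0.0358
```

```bash
python3 - <<'E'
from h import *
plan((.627,.267,.031,-91.8),(.6366,.225,.031,-91.8))
E
```

```text
now [0.6268 0.2666] zg 0.1299 yaw -91.51 F [-1.1  0.8 -2.2] w 0.0358 t 5.45
[-0.04, -0.02, 9.89] turn 0.29 dist cm 9.9
[4.17, -1.09, -0.0] turn -0.0 dist cm 4.3
```

Emit:
send_rows:
  motion:
    - {"offset": [0,0,5],"turn": 0.3}
    - {"offset": [0,0,9],"turn": 0.3}
    - {"offset": [0,0,9.8],"turn": 0.3}
    - {"offset": [0,0,9.8],"turn": 0.3}
    - {"offset": [2,-0.5,9.8],"turn": 0.3}
    - {"offset": [4.2,-1.1,9.8],"turn": 0.3}
    - {"offset": [4.2,-1.1,9.8],"turn": 0.3}
    - {"offset": [4.2,-1.1,9.8],"turn": 0.3}

```text
t: 6.25
eef_pos: [0.637, 0.2234, 0.1923]
ee_rot: [-3.141, 0.0, -1.607]
force: [-0.7, 0.2, -1.9]
width: 0.0357
```

Emit:
send_rows:
  motion:
    - {"offset": [0,0,0],"turn": 0}
    - {"offset": [0,0,0],"turn": 0}
    - {"offset": [0,0,0],"turn": 0}
    - {"offset": [0,0,-5],"turn": 0}
    - {"offset": [0,0,-10],"turn": 0}
    - {"offset": [0,0,-12],"turn": 0}
    - {"offset": [0,0,-12],"turn": 0}
  hand: 0.1

```text
t: 6.95
eef_pos: [0.6376, 0.2251, 0.3167]
ee_rot: [-3.135, 0.004, -1.607]
force: [0.3, 0.4, -0.8]
width: 0.048
```

```bash
python3 - <<'E'
from h import *
plan((.637,.30,.13,-40),(.6385,.305,.13,-1.8),(.6385,.305,.044,-1.8))
E
```

```text
now [0.6376 0.2251] zg 0.1577 yaw -92.05 F [ 0.3  0.4 -0.8] w 0.048 t 6.95
[-7.49, 0.33, 2.77] turn -52.05 dist cm 8.0
[-0.21, -0.48, -0.0] turn -38.2 dist cm 0.5
[0.0, -0.0, 8.6] turn -0.0 dist cm 8.6
```

Emit:
send_rows:
  motion:
    - {"offset": [-7.5,0.3,2.2],"turn": -52}
    - {"offset": [-7.5,0.3,2.2],"turn": -52}
    - {"offset": [-7.5,0.3,2.2],"turn": -52}
    - {"offset": [-7.5,0.3,2.2],"turn": -52}
    - {"offset": [-7.5,0.3,2.2],"turn": -52}
    - {"offset": [-7.5,0.3,2.2],"turn": -52}
    - {"offset": [-7.5,0.3,2.2],"turn": -52}
  hand: -1

```text
t: 7.65
eef_pos: [0.6361, 0.2995, 0.2886]
ee_rot: [3.14, 0.0, -0.697]
force: [-0.4, 0.7, -0.7]
width: 0.0017
```

Emit:
send_rows:
  motion:
    - {"offset": [-0.2,-0.5,0],"turn": -38.2}
    - {"offset": [-0.2,-0.5,0],"turn": -38.2}
    - {"offset": [-0.2,-0.5,0],"turn": -38.2}
    - {"offset": [-0.2,-0.5,0],"turn": -38.2}
    - {"offset": [-0.2,-0.5,0],"turn": -38.2}
    - {"offset": [-0.2,-0.5,0],"turn": -38.2}

```text
t: 8.25
eef_pos: [0.638, 0.3045, 0.289]
ee_rot: [3.141, 0.001, -0.036]
force: [0.2, 0.0, -0.0]
width: 0.0
```

```bash
python3 - <<'E'
from h import *
plan((.6385,.305,.044,-1.8))
F=f("top"); S=f("side")
C=cloud(F); hsv=cv2.cvtColor(F["frame"],cv2.COLOR_BGR2HSV); m=(cv2.inRange(hsv,(10,110,50),(18,255,255))>0)&(abs(C[...,0]-.635)<.05)&(abs(C[...,1]-.18)<.12)
print(m.sum()); P=C[m]; print(P.min(0),P.max(0))
print(*blobs(F,(10,130,40),(17,255,255),.03),sep="\n")
print(*blobs(S,(10,120,40),(17,255,255),.03),sep="\n")
a=cv2.resize(F["frame"][100:220,120:270],(400,320)); b=cv2.resize(S["frame"][180:330,130:280],(400,400))
cv2.imwrite("pics/p2.png",np.vstack([a,b]))
E
```

```text
now [0.638  0.3045] zg 0.13 yaw -2.09 F [ 0.2  0.  -0. ] w 0.0 t 8.25
[0.05, -0.06, 8.6] turn -0.29 dist cm 8.6
368
[0.59256786 0.06266354 0.0106617 ] [0.6771329  0.24858622 0.20832408]
(627.9, 179.6, 143, 39, 84.2, array([198.6, 147.3]))
(634.1, 253.9, 41, 29, -8.7, array([169.2, 280.2]))
```

View pics/p2.png

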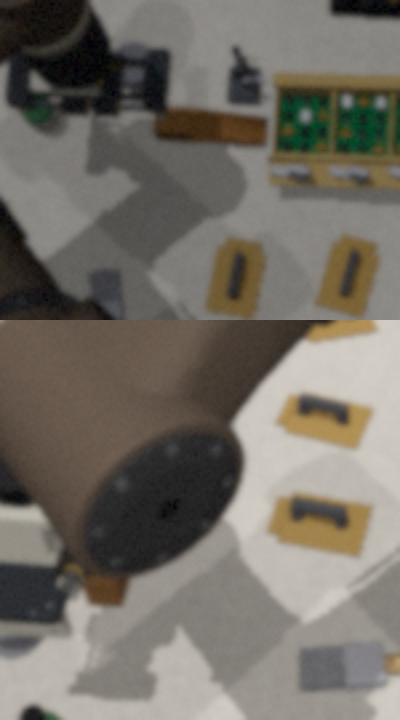

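Emit:
send_rows:
  motion:
    - {"offset": [0,0,4.5],"turn": 0}
    - {"offset": [0,0,8.6],"turn": 0}
    - {"offset": [0,0,8.6],"turn": 0}
    - {"offset": [0,1,8.6],"turn": 0}
    - {"offset": [0,2,8.6],"turn": 0}
    - {"offset": [0,3,8.6],"turn": 0}
    - {"offset": [0,4,8.6],"turn": 0}
    - {"offset": [0,4.5,8.6],"turn": 0}

```text
t: 9.15
eef_pos: [0.6378, 0.2603, 0.2062]
ee_rot: [-3.135, -0.006, -0.034]
force: [-0.4, 14.9, -0.6]
width: 0.0006
```

Emit:
send_rows:
  motion:
    - {"offset": [0,0.7,0],"turn": 0}
    - {"offset": [0,1.4,0],"turn": 0}
    - {"offset": [0,2.1,0],"turn": 0}
    - {"offset": [0,2.8,0],"turn": 0}
    - {"offset": [0,3.5,0],"turn": 0}
    - {"offset": [0,4.2,0],"turn": 0}
    - {"offset": [0,4.8,0],"turn": 0}
    - {"offset": [0,5.35,0],"turn": 0}

```text
t: 9.95
eef_pos: [0.6363, 0.2087, 0.2061]
ee_rot: [-3.135, -0.007, -0.033]
force: [-0.2, 15.6, 1.7]
width: 0.0002
```

Emit:
send_rows:
  motion:
    - {"offset": [0,0,0],"turn": 0}
    - {"offset": [0,0,0],"turn": 0}

```text
t: 10.15
eef_pos: [0.6363, 0.208, 0.206]
ee_rot: [-3.136, -0.006, -0.033]
force: [1.6, 10.7, 1.7]
width: 0.0006
```

```bash
python3 - <<'E'
from h import *
plan((.638,.235,.044,-1.8),(.638,.235,.15,-1.8),(.52,.05,.2,0),(.43,-.18,.2,0))
E
```

```text
now [0.6363 0.208 ] zg 0.047 yaw -1.88 F [ 1.6 10.7  1.7] w 0.0006 t 10.15
[0.08, -2.71, 0.3] turn -0.08 dist cm 2.7
[0.0, -0.0, -10.6] turn -0.0 dist cm 10.6
[-11.21, 18.86, -5.0] turn -1.8 dist cm 22.5
[-9.0, 23.0, -0.0] turn -0.0 dist cm 24.7
```

Emit:
send_rows:
  motion:
    - {"offset": [0,-2.7,0],"turn": 0}
    - {"offset": [0,-2.7,-5],"turn": 0}
    - {"offset": [0,-2.7,-10],"turn": 0}
    - {"offset": [0,-2.7,-14],"turn": 0}
    - {"offset": [0,-2.7,-15],"turn": 0}
    - {"offset": [0,-2.7,-15],"turn": 0}

```text
t: 10.75
eef_pos: [0.636, 0.2324, 0.3571]
ee_rot: [-3.138, -0.004, -0.034]
force: [-0.2, 0.6, -0.2]
width: 0.0002
```

Emit:
send_rows:
  motion:
    - {"offset": [-11.2,18.9,0],"turn": -1.8}
    - {"offset": [-11.2,18.9,0],"turn": -1.8}
    - {"offset": [-11.2,18.9,0],"turn": -1.8}
    - {"offset": [-11.2,18.9,0],"turn": -1.8}
    - {"offset": [-20.2,42,0],"turn": -1.8}
    - {"offset": [-20.2,42,0],"turn": -1.8}
    - {"offset": [-20.2,42,0],"turn": -1.8}
    - {"offset": [-20.2,42,0],"turn": -1.8}

```text
t: 11.55
eef_pos: [0.4449, -0.1202, 0.3526]
ee_rot: [-3.142, 0.002, -0.002]
force: [1.7, -1.3, 0.8]
width: 0.0002
```

Emit:
send_rows:
  motion:
    - {"offset": [0,0,0],"turn": 0}
    - {"offset": [-1.5,3,0],"turn": 0}
    - {"offset": [-1.5,3,0],"turn": 0}
    - {"offset": [-1.5,3,0],"turn": 0}

```text
t: 11.95
eef_pos: [0.4314, -0.1488, 0.3528]
ee_rot: [-3.141, 0.001, -0.004]
force: [-0.3, 0.1, -0.5]
width: 0.0007
```

```bash
python3 - <<'E'
from h import *
plan()
Fs=[f("side") for _ in range(8)]; im=np.mean([F["frame"].astype(float) for F in Fs],0)
F=Fs[0]; F["frame"]=im.astype(np.uint8); np.savez("side1.npz",**F)
T=f("top");np.savez("top1.npz",**T)
cv2.imwrite("pics/s3.png",cv2.resize(F["frame"][200:275,130:230],(800,600),interpolation=cv2.INTER_CUBIC))
C=cloud(F); print("cover blobs",*blobs(T,(18,90,50),(26,255,255),.004,box=(.3,.52,-.5,.4)),sep="\n")
E
```

```text
now [ 0.4314 -0.1488] zg 0.1938 yaw -0.24 F [-0.3  0.1 -0.5] w 0.0007 t 11.95
cover blobs
(410.4, -190.4, 63, 58, -72.3, array([300.3, 210.1]))
(411.6, 156.2, 69, 43, 1.6, array([203.8, 208.4]))
(425.0, -28.4, 96, 25, -14.6, array([255.4, 204.6]))
(427.0, -331.8, 99, 66, 5.1, array([339.9, 205.6]))
```

View pics/s3.png

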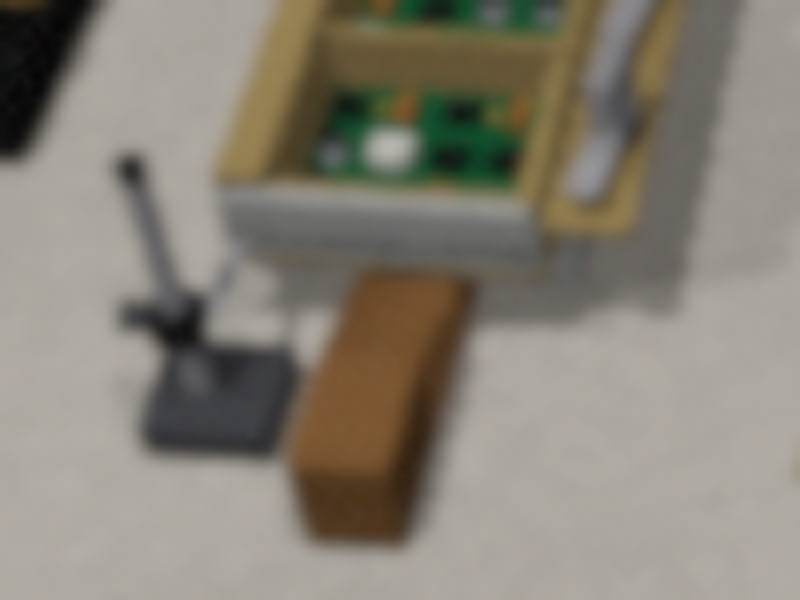

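```bash
python3 - <<'E'
from h import *
F=dict(np.load("side1.npz")); T=dict(np.load("top1.npz"))
P=lambda x,y:(130+x/8-.5,200+y/8-.5)
top=ray(F,*P(128,160),.135); print("posttop",top)
for u,v in[(175,318),(180,325),(185,310)]:
    # best height such that ray passes post axis
    fl,cx,cy,M=cam(F); zs=np.arange(0.03,.09,.0005); a=np.array([ray(F,*P(u,v),z) for z in zs]); d=np.hypot(*(a[:,:2]-top[:2]).T); i=d.argmin(); print((u,v),"h",zs[i],"miss",d[i])
for z in(.01,.05,.055,.06,.135): print(z,(np.array(proj(F,[*top[:2],z]))-[129.5,199.5])*8)
# crop enlarged, contrast
g=cv2.cvtColor(F["frame"],cv2.COLOR_BGR2GRAY)[216:246,140:200]
g=cv2.normalize(g,None,0,255,cv2.NORM_MINMAX); g=cv2.createCLAHE(2,(2,2)).apply(cv2.resize(g,(800,400),interpolation=cv2.INTER_CUBIC))
cv2.imwrite("pics/p4.png",g)
G=cv2.cvtColor(F["frame"],cv2.COLOR_BGR2GRAY)
for u in(160,165,170,175,180,185,190): print(u,G[218:238,u])
C=cloud(F); print("bar pts z by row at u=170",[(v,C[v,170].round(3).tolist()) for v in range(220,236,1)])
E
```

```text
posttop [0.7039972  0.13610274 0.135     ]
(175, 318) h 0.05300000000000002 miss 0.0011807717175776236
(180, 325) h 0.048500000000000015 miss 0.00032565529089000875
(185, 310) h 0.05550000000000002 miss 0.0028810944941691967
0.01 [202.57480413 392.61458392]
0.05 [180.03929145 322.32155443]
0.055 [177.13906286 313.27512815]
0.06 [174.21971542 304.16906615]
0.135 [128. 160.]
160 [130 129 128 121 115 122 131 121 109 106 103 105 114 119 127 140 146 149
 150 151]
165 [ 72  68  69  79 107 133 141 129 114 108 105 100  97  96  94  98 107 111
 110 110]
170 [ 71  82  78  71  96 128 143 136 119 109 105  98  92  96  95  95 100 103
 104 109]
175 [111 109  94  80  95 122 141 140 123 109 105  99  94  94  95  87  81  77
  78  79]
180 [163 148 123  98  90 109 135 140 127 113 107 103  97  94  93  84  74  80
  83  85]
185 [ 39  26  30  47  74 105 133 144 137 119 109 106  99  94  97  91  84  82
  83  83]
190 [ 52  46  45  50  69  93 124 142 140 122 110 105  99  94  98  99  93  88
  89  93]
bar pts z by row at u=170 [(220, [0.671, 0.055, 0.046]), (221, [0.671, 0.058, 0.045]), (222, [0.666, 0.071, 0.055]), (223, [0.659, 0.09, 0.072]), (224, [0.658, 0.095, 0.073]), (225, [0.657, 0.097, 0.071]), (226, [0.658, 0.097, 0.068]), (227, [0.659, 0.097, 0.063]), (228, [0.659, 0.099, 0.061]), (229, [0.66, 0.098, 0.055]), (230, [0.66, 0.099, 0.052]), (231, [0.661, 0.098, 0.046]), (232, [0.662, 0.099, 0.042]), (233, [0.662, 0.101, 0.04]), (234, [0.676, 0.071, -0.001]), (235, [0.674, 0.076, 0.002])]
```

View pics/p4.png

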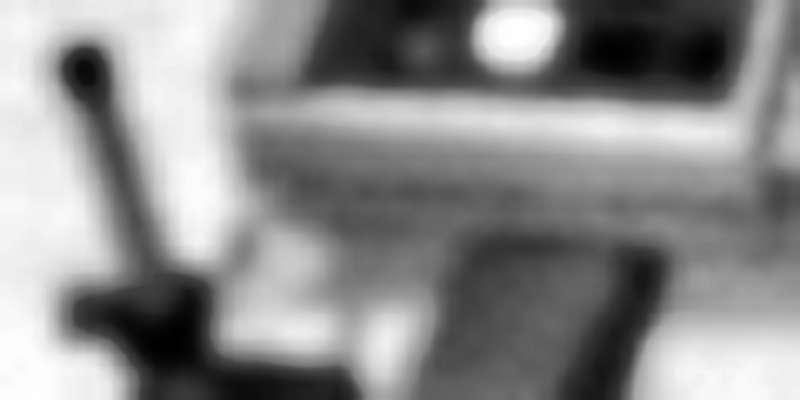

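```bash
python3 - <<'E'
from h import *
for n,box in(("side",(145,168,222,246)),("top",(0,0,0,0))):
    Fs=[f(n) for _ in range(6)]
    if n=="top":
        c=proj(Fs[0],[.69,.12,.055]).round().astype(int); print(c); box=(c[0]-8,c[0]+8,c[1]-8,c[1]+8)
    C=np.median([cloud(F) for F in Fs],0)
    for v in range(box[2],box[3]):
        for u in range(box[0],box[1]):
            p=C[v,u]
            if .035<p[2]<.075 and .1<p[1]<.15: print(n,(u,v),p.round(4).tolist())
E
```

```text
side (158, 230) [0.6939, 0.1033, 0.0548]
side (159, 230) [0.6907, 0.1038, 0.0555]
side (158, 231) [0.6925, 0.1079, 0.0558]
side (159, 231) [0.6898, 0.1075, 0.0555]
side (157, 232) [0.6951, 0.1105, 0.0543]
side (158, 232) [0.6918, 0.1112, 0.0554]
side (159, 232) [0.6894, 0.1101, 0.0542]
side (157, 233) [0.6939, 0.1148, 0.0551]
side (158, 233) [0.6913, 0.114, 0.0543]
side (157, 234) [0.6933, 0.1179, 0.0543]
side (158, 234) [0.6896, 0.1194, 0.0563]
side (156, 235) [0.6948, 0.1225, 0.0554]
side (157, 235) [0.6919, 0.1225, 0.0555]
side (158, 235) [0.6894, 0.1216, 0.0545]
side (150, 236) [0.7028, 0.1427, 0.0745]
side (151, 236) [0.7008, 0.1411, 0.0727]
side (152, 236) [0.6989, 0.1393, 0.0707]
side (153, 236) [0.6997, 0.132, 0.062]
side (154, 236) [0.6971, 0.1314, 0.0615]
side (156, 236) [0.6939, 0.1263, 0.0554]
side (157, 236) [0.6908, 0.1265, 0.0559]
side (149, 237) [0.7063, 0.1433, 0.0708]
side (150, 237) [0.7029, 0.1443, 0.0721]
side (151, 237) [0.7013, 0.142, 0.0695]
side (152, 237) [0.6995, 0.1398, 0.067]
side (153, 237) [0.6981, 0.137, 0.0637]
side (154, 237) [0.6962, 0.135, 0.0614]

[... 4063 characters left out ...]
.6898, 0.1311, 0.0528]
top (213, 129) [0.6895, 0.1274, 0.0536]
top (214, 129) [0.6896, 0.1238, 0.0534]
top (215, 129) [0.6891, 0.1201, 0.055]
top (216, 129) [0.6897, 0.1166, 0.0533]
top (217, 129) [0.6899, 0.1131, 0.0529]
top (218, 129) [0.6903, 0.1096, 0.0519]
top (219, 129) [0.6896, 0.1058, 0.0542]
top (220, 129) [0.6897, 0.1022, 0.0539]
top (212, 130) [0.6858, 0.1309, 0.0535]
top (213, 130) [0.6863, 0.1274, 0.0521]
top (214, 130) [0.6858, 0.1237, 0.0537]
top (215, 130) [0.6867, 0.1203, 0.051]
top (216, 130) [0.6855, 0.1164, 0.0549]
top (217, 130) [0.6858, 0.1129, 0.0542]
top (218, 130) [0.6864, 0.1094, 0.0525]
top (219, 130) [0.6862, 0.1058, 0.0531]
top (220, 130) [0.6867, 0.1023, 0.0517]
```

```bash
cat >> h.py <<'E'
def med(n,k=6):
    Fs=[f(n) for _ in range(k)]; return np.median([cloud(F) for F in Fs],0),Fs
def level():
    for n in("side","top"):
        C,_=med(n); x,y,z=C[...,0],C[...,1],C[...,2]
        bench=np.median(z[(abs(x-.60)<.03)&(abs(y-.16)<.02)&(z<.02)])
        ptr=z[(abs(x-.691)<.006)&(y>.103)&(y<.125)&(z>.045)&(z<.065)]
        bar=z[(x>.60)&(x<.67)&(y>.086)&(y<.096)&(z>.06)]
        # rim near hinge & edges
        print(n,"bench",bench.round(4),"ptr",np.median(ptr).round(4),len(ptr),"bar top: med",np.median(bar).round(4),"p90",np.percentile(bar,90).round(4),len(bar))
        for yy in np.arange(.08,.106,.003):
            q=z[(x>.60)&(x<.67)&(abs(y-yy)<.0015)&(z>.03)]
            if len(q): print("   y",yy.round(3),"z",np.median(q).round(4),len(q))
E
python3 -c "
from h import *
level()"
```

```text
side bench 0.0 ptr 0.0549 13 bar top: med 0.072 p90 0.073 41
   y 0.089 z 0.0716 10
   y 0.092 z 0.0717 19
   y 0.095 z 0.0723 17
   y 0.098 z 0.0549 146
   y 0.101 z 0.0528 80
   y 0.104 z 0.0346 5
top bench -0.0004 ptr 0.0528 12 bar top: med 0.0701 p90 0.072 48
   y 0.08 z 0.0439 18
   y 0.083 z 0.0432 19
   y 0.086 z 0.0445 20
   y 0.089 z 0.0698 21
   y 0.092 z 0.0708 17
   y 0.095 z 0.0709 15
   y 0.098 z 0.0696 5
   y 0.101 z 0.0336 8
   y 0.104 z 0.0344 5
```

```bash
python3 - <<'E'
from h import *
plan((.55,.06,.19,-1.8),(.638,.25,.15,-1.8),(.638,.25,.044,-1.8),(.6362,.1995,.044,-1.8),start=(.4314,-.1488,.194,-.24))
E
```

```text
now [ 0.4314 -0.1488] zg 0.194 yaw -0.24 F [-0.3  0.3 -0.2] w 0.0005 t 13.6
[11.77, -20.93, 0.4] turn 1.56 dist cm 24.0
[8.2, -19.27, 4.0] turn -0.0 dist cm 21.3
[0.0, -0.0, 10.6] turn -0.0 dist cm 10.6
[-0.02, 5.05, -0.0] turn -0.0 dist cm 5.1
```

Emit:
send_rows:
  motion:
    - {"offset": [11.8,-20.9,0.4],"turn": 1.6}
    - {"offset": [11.8,-20.9,0.4],"turn": 1.6}
    - {"offset": [11.8,-20.9,0.4],"turn": 1.6}
    - {"offset": [11.8,-20.9,0.4],"turn": 1.6}
    - {"offset": [11.8,-20.9,0.4],"turn": 1.6}
    - {"offset": [11.8,-20.9,0.4],"turn": 1.6}
    - {"offset": [11.8,-20.9,0.4],"turn": 1.6}

```text
t: 14.3
eef_pos: [0.5506, 0.0612, 0.349]
ee_rot: [3.141, 0.001, -0.029]
force: [-0.4, -0.1, -0.4]
width: 0.0003
```

Emit:
send_rows:
  motion:
    - {"offset": [8.2,-19.3,0],"turn": 0}
    - {"offset": [8.2,-19.3,0],"turn": 0}
    - {"offset": [8.2,-19.3,0],"turn": 0}
    - {"offset": [8.2,-19.3,0],"turn": 0}
    - {"offset": [8.2,-19.3,0],"turn": 0}
    - {"offset": [8.2,-19.3,5],"turn": 0}
    - {"offset": [8.2,-19.3,10],"turn": 0}
    - {"offset": [8.2,-19.3,10],"turn": 0}

```text
t: 15.1
eef_pos: [0.6354, 0.248, 0.2425]
ee_rot: [3.135, 0.011, -0.033]
force: [-1.1, -0.9, -0.3]
width: 0.0006
```

```bash
python3 - <<'E'
from h import *
plan((.638,.25,.044,-1.8),(.6362,.1995,.044,-1.8))
E
```

```text
now [0.6354 0.248 ] zg 0.0835 yaw -1.87 F [-1.1 -0.9 -0.3] w 0.0006 t 15.1
[0.25, -0.21, 3.95] turn -0.07 dist cm 4.0
[-0.02, 5.05, -0.0] turn -0.0 dist cm 5.1
```

Emit:
send_rows:
  motion:
    - {"offset": [0,0,2.5],"turn": 0}
    - {"offset": [0,0,4.5],"turn": 0}
    - {"offset": [0,0,4.5],"turn": 0}
    - {"offset": [0,0,4.5],"turn": 0}

```text
t: 15.5
eef_pos: [0.6389, 0.2504, 0.207]
ee_rot: [-3.141, -0.002, -0.03]
force: [0.5, -0.6, 1.0]
width: 0.0005
```

```bash
python3 - <<'E'
from h import *
plan((.6362,.1995,.044,-1.8))
E
```

```text
now [0.6389 0.2504] zg 0.048 yaw -1.74 F [ 0.5 -0.6  1. ] w 0.0005 t 15.5
[-0.12, 5.09, 0.4] turn 0.06 dist cm 5.1
```

Push slowly, then withdraw to the viewing pose.

Emit:
send_rows:
  motion:
    - {"offset": [-0.1,1.5,0.3],"turn": 0}
    - {"offset": [-0.1,3,0.3],"turn": 0}
    - {"offset": [-0.1,4,0.3],"turn": 0}
    - {"offset": [-0.1,4.4,0.3],"turn": 0}
    - {"offset": [-0.1,4.7,0.3],"turn": 0}
    - {"offset": [-0.1,4.9,0.3],"turn": 0}
    - {"offset": [-0.1,5.1,0.3],"turn": 0}
    - {"offset": [-0.1,5.1,0.3],"turn": 0}

```text
t: 16.3
eef_pos: [0.6366, 0.2016, 0.203]
ee_rot: [-3.137, -0.004, -0.03]
force: [0.1, 10.8, -1.1]
width: 0.0008
```

Emit:
send_rows:
  motion:
    - {"offset": [0,-2,0],"turn": 0}
    - {"offset": [0,-4,0],"turn": 0}
    - {"offset": [0,-4,-5],"turn": 0}
    - {"offset": [0,-4,-10],"turn": 0}
    - {"offset": [0,-4,-15],"turn": 0}
    - {"offset": [0,-4,-15],"turn": 0}

```text
t: 16.9
eef_pos: [0.6386, 0.2416, 0.3607]
ee_rot: [-3.136, -0.012, -0.028]
force: [1.6, 0.2, 1.1]
width: 0.0003
```

Emit:
send_rows:
  motion:
    - {"offset": [-11.2,18.9,0],"turn": -1.8}
    - {"offset": [-11.2,18.9,0],"turn": -1.8}
    - {"offset": [-11.2,18.9,0],"turn": -1.8}
    - {"offset": [-11.2,18.9,0],"turn": -1.8}
    - {"offset": [-20.8,42,0],"turn": -1.8}
    - {"offset": [-20.8,42,0],"turn": -1.8}
    - {"offset": [-20.8,42,0],"turn": -1.8}
    - {"offset": [-20.8,42,0],"turn": -1.8}
  hand: -0.1

```text
t: 17.7
eef_pos: [0.4447, -0.1114, 0.352]
ee_rot: [3.141, -0.001, 0.002]
force: [1.2, -0.3, 1.5]
width: 0.0394
```

```bash
python3 - <<'E'
from h import *
level()
T=f("top"); S=f("side")
for F,z in((T,.004),(S,.004)): print(*blobs(F,(18,80,50),(28,255,255),z,box=(.3,.52,-.5,.4)),sep="\n")
plan()
E
```

```text
side bench 0.0 ptr 0.0545 13 bar top: med 0.074 p90 0.0747 43
   y 0.089 z 0.0736 8
   y 0.092 z 0.0741 14
   y 0.095 z 0.0737 25
   y 0.098 z 0.0564 134
   y 0.101 z 0.0577 86
   y 0.104 z 0.0367 13
top bench -0.0009 ptr 0.0531 12 bar top: med 0.0729 p90 0.0741 49
   y 0.08 z 0.045 17
   y 0.083 z 0.0449 17
   y 0.086 z 0.0471 18
   y 0.089 z 0.0731 21
   y 0.092 z 0.0717 19
   y 0.095 z 0.0736 13
   y 0.098 z 0.0714 5
   y 0.101 z 0.0348 9
   y 0.104 z 0.0363 5
(421.4, -187.5, 83, 66, 16.3, array([299.7, 206.6]))
(427.1, -332.3, 100, 65, 3.7, array([339.9, 205.4]))
(429.3, -9.3, 99, 66, -15.3, array([249.5, 204.7]))
(320.2, 302.2, 64, 17, 3.1, array([288.3, 307.8]))
(429.0, 142.6, 100, 65, -9.4, array([250.2, 254.3]))
(434.0, -8.7, 100, 65, -15.0, array([251.8, 217.7]))
(432.1, -181.8, 98, 64, 18.0, array([255.2, 180.5]))
(411.9, -319.8, 78, 47, 37.4, array([262.3, 155.5]))
now [ 0.4458 -0.1101] zg 0.1925 yaw 0.12 F [-0.4 -0.4  0.4] w 0.0396 t 18.4
```

```bash
python3 - <<'E'
from h import *
for n in("side","top"):
    C,Fs=med(n,8); x,y,z=C[...,0],C[...,1],C[...,2]
    m=(x>.5)&(x<.58)&(y>-.24)&(y<.1)&(z>.098)&(z<.125)
    k,lab=cv2.connectedComponents(m.astype(np.uint8))
    for i in range(1,k):
        P=C[lab==i]
        if len(P)<4: continue
        (cx,cy),wh,a=cv2.minAreaRect((P[:,:2]*1000).astype(np.float32)); print(n,"wing",P.mean(0).round(4),len(P),round(cx,1),round(cy,1),np.round(wh),round(a))
    ys=[]
    for name,sel in(("part",(x>.60)&(x<.66)&(y<.09)&(y>-.24)&(z>.066)&(z<.085)),):
        k,lab=cv2.connectedComponents(sel.astype(np.uint8))
        for i in range(1,k):
            P=C[lab==i]
            if len(P)<8: continue
            s=np.polyfit(P[:,0],P[:,1],1); print(n,name,P.mean(0).round(4),len(P),"ptp",np.ptp(P,0).round(3),"slope",s[0].round(3))
    # ledge strip z~.084 : edges by y bins
    for y0 in(.06,.0,-.06,-.12,-.18):
        q=(abs(y-y0)<.02)
        L=x[q&(x>.65)&(x<.70)&(z>.078)&(z<.092)]; U=x[q&(x>.52)&(x<.60)&(z>.073)&(z<.082)]; R=x[q&(x>.53)&(x<.60)&(z>.064)&(z<.073)]
        print(n,y0,"ledge",L.min().round(4),L.max().round(4),np.median(L).round(4),"up",np.round(np.percentile(U,[3,50,97]),4) if len(U) else 0,"z ledge",np.median(z[q&(x>.65)&(x<.70)&(z>.078)]).round(4))
    np.save(n+"C.npy",C)
    F=Fs[0]; F["frame"]=np.mean([g["frame"].astype(float) for g in Fs],0).astype(np.uint8); np.savez(n+"2.npz",**F)
E
```

```text
side wing [ 0.5504 -0.1746  0.1066] 27 550.7 -176.9 [27.  9.] 80
side wing [ 0.5525 -0.0977  0.1061] 33 553.3 -99.3 [27.  9.] 73
side wing [ 0.5559 -0.0187  0.1061] 33 556.2 -20.5 [25.  9.] 77
side wing [0.5579 0.0583 0.1061] 36 558.4 56.3 [26.  9.] 79
side part [ 0.6292 -0.2192  0.0719] 46 ptp [0.057 0.005 0.011] slope -0.055
side part [ 0.6316 -0.1414  0.0721] 49 ptp [0.06  0.007 0.01 ] slope -0.048
side part [ 0.6306 -0.0632  0.0715] 53 ptp [0.058 0.006 0.01 ] slope -0.053
side part [0.6296 0.0147 0.0716] 56 ptp [0.056 0.007 0.009] slope -0.031
side 0.06 ledge 0.6793 0.6978 0.6877 up [0.5506 0.5653 0.5843] z ledge 0.0821
side 0.0 ledge 0.6773 0.6959 0.6864 up [0.5516 0.5664 0.5975] z ledge 0.0823
side -0.06 ledge 0.6748 0.6935 0.6836 up [0.5562 0.5774 0.5969] z ledge 0.0825
side -0.12 ledge 0.6731 0.691 0.6817 up [0.5743 0.5769 0.5944] z ledge 0.0827
side -0.18 ledge 0.6713 0.6899 0.6799 up [0.5433 0.5728 0.5764] z ledge 0.0831
top part [0.6323 0.089  0.0718] 15 ptp [0.049 0.001 0.007] slope 0.019
top part [0.6313 0.0116 0.0732] 16 ptp [0.051 0.003 0.005] slope -0.006
top part [ 0.6411 -0.0661  0.0734] 11 ptp [0.037 0.    0.004] slope 0.005
top 0.06 ledge 0.6768 0.6927 0.6849 up 0 z ledge 0.0809
top 0.0 ledge 0.6735 0.6898 0.6818 up 0 z ledge 0.0814
top -0.06 ledge 0.6712 0.6899 0.6789 up 0 z ledge 0.0812
top -0.12 ledge 0.6686 0.6868 0.6789 up 0 z ledge 0.0817
top -0.18 ledge 0.6664 0.6845 0.6766 up 0 z ledge 0.0818
```

```bash
python3 - <<'E'
from h import *
for n in("side","top"):
    C=np.load(n+"C.npy"); F=np.load(n+"2.npz"); x,y,z=C[...,0],C[...,1],C[...,2]
    m=(abs(x-.637)<.04)&(y>.12)&(y<.21)&(z>.041)&(z<.052)
    P=C[m]; print(n,len(P),"butt z",np.median(P[:,2]))
    for y0 in np.arange(.125,.2,.008):
        q=P[abs(P[:,1]-y0)<.004]
        if len(q): print("  ",y0.round(3),q[:,0].min().round(4),q[:,0].max().round(4),((q[:,0].min()+q[:,0].max())/2).round(4))
    hsv=cv2.cvtColor(F["frame"],cv2.COLOR_BGR2HSV)
    print(blobs(dict(F),(10,110,40),(17,255,255),.046,box=(.55,.7,.05,.3)))
    # dark handles: points z .024-.036 near covers
    for (cx,cy) in((.43,.142),(.433,-.01),(.432,-.182),(.428,-.33)):
        q=C[(abs(x-cx)<.045)&(abs(y-cy)<.03)&(z>.022)&(z<.04)]
        if len(q)>3:
            (a,b),wh,t=cv2.minAreaRect((q[:,:2]*1000).astype(np.float32)); print("  handle",round(a,1),round(b,1),np.round(wh),round(t,1),len(q),"mean",q.mean(0).round(4))
E
```

```text
side 257 butt z 0.04556923338386115
   0.125 0.6184 0.6534 0.6359
   0.133 0.6186 0.6538 0.6362
   0.141 0.6188 0.654 0.6364
   0.149 0.619 0.655 0.637
   0.157 0.6196 0.6543 0.6369
   0.165 0.6196 0.6552 0.6374
   0.173 0.6198 0.6556 0.6377
   0.181 0.6205 0.6562 0.6383
   0.189 0.6222 0.6562 0.6392
[(630.5, 159.6, 107, 46, 86.8, array([176.9, 248.6]))]
  handle 429.9 142.6 [12. 59.] 79.6 109 mean [0.4298 0.1444 0.03  ]
  handle 435.2 -9.4 [13. 59.] 76.0 90 mean [ 0.4351 -0.0071  0.0294]
  handle 434.3 -183.9 [59. 12.] 17.2 71 mean [ 0.4343 -0.1815  0.0292]
  handle 411.3 -332.8 [19. 12.] 2.6 23 mean [ 0.4117 -0.3309  0.0289]
top 170 butt z 0.04406145766270886
   0.125 0.6147 0.6444 0.6295
   0.133 0.6138 0.6476 0.6307
   0.141 0.6147 0.648 0.6314
   0.149 0.617 0.6519 0.6345
   0.157 0.6167 0.6514 0.6341
   0.165 0.6172 0.6514 0.6343
   0.173 0.6174 0.651 0.6342
   0.181 0.6173 0.6513 0.6343
   0.189 0.6162 0.6162 0.6162
[(627.3, 144.7, 76, 40, 85.4, array([207.8, 146.3]))]
  handle 427.7 -10.7 [12. 53.] 75.0 46 mean [ 0.4248 -0.0099  0.0298]
  handle 419.6 -189.4 [37. 12.] 19.1 39 mean [ 0.4194 -0.1886  0.0299]
  handle 426.3 -334.4 [58. 13.] 4.5 65 mean [ 0.4263 -0.3334  0.0295]
```

```bash
python3 - <<'E'
from h import *
plan((.4152,.1434,.10,-9.3),(.4152,.1434,.028,-9.3))
E
```

```text
now [ 0.4456 -0.1106] zg 0.1927 yaw 0.07 F [ 0.1  0.6 -0.6] w 0.0392 t 19.2
[-3.01, -25.4, 9.27] turn 9.37 dist cm 27.2
[0.0, -0.0, 7.2] turn -0.0 dist cm 7.2
```

Emit:
send_rows:
  motion:
    - {"offset": [-3,-25.4,5],"turn": 9.4}
    - {"offset": [-3,-25.4,5],"turn": 9.4}
    - {"offset": [-3,-25.4,5],"turn": 9.4}
    - {"offset": [-3,-25.4,5],"turn": 9.4}
    - {"offset": [-3,-25.4,5],"turn": 9.4}
    - {"offset": [-3,-25.4,5],"turn": 9.4}
    - {"offset": [-3,-25.4,9.3],"turn": 9.4}
    - {"offset": [-3,-25.4,9.3],"turn": 9.4}

```text
t: 20.0
eef_pos: [0.4136, 0.143, 0.2552]
ee_rot: [3.136, 0.005, -0.162]
force: [-1.8, -1.9, -0.5]
width: 0.0393
```

Emit:
send_rows:
  motion:
    - {"offset": [0,0,4],"turn": 0}
    - {"offset": [0,0,7],"turn": 0}
    - {"offset": [0,0,7.2],"turn": 0}
    - {"offset": [0,0,7.2],"turn": 0}

```text
t: 20.4
eef_pos: [0.4157, 0.1433, 0.1874]
ee_rot: [3.14, 0.0, -0.163]
force: [0.4, 1.2, 0.5]
width: 0.0394
```

Emit:
send_rows:
  motion:
    - {"offset": [0,0,0],"turn": 0}
    - {"offset": [0,0,0],"turn": 0}
    - {"offset": [0,0,0],"turn": 0}
    - {"offset": [0,0,0],"turn": 0}
    - {"offset": [0,0,0],"turn": 0}
    - {"offset": [0,0,-3],"turn": 0}
    - {"offset": [0,0,-6],"turn": 0}
    - {"offset": [0,0,-10],"turn": 0}
  hand: -1
  squeeze: 8

```text
t: 21.2
eef_pos: [0.4146, 0.1429, 0.2868]
ee_rot: [3.139, 0.002, -0.163]
force: [1.0, 1.6, -1.7]
width: 0.0122
```

```bash
python3 - <<'E'
from h import *
plan()
for n in("side","top"):
    C,_=med(n,4); x,y,z=C[...,0],C[...,1],C[...,2]
    F=f(n); hsv=cv2.cvtColor(F["frame"],cv2.COLOR_BGR2HSV); m=(cv2.inRange(hsv,(17,80,40),(28,255,255))>0)&(abs(x-.43)<.09)&(abs(y-.14)<.08)&(z>.05)&(z<.14)
    P=C[m]; print(n,len(P)); 
    if len(P)>10:
        A=np.c_[P[:,:2],np.ones(len(P))]; co=np.linalg.lstsq(A,P[:,2],rcond=None)[0]; print("plane dz/dx,dz/dy",co, P.min(0).round(3),P.max(0).round(3))
    if n=="side": cv2.imwrite("pics/s5.png",cv2.resize(F["frame"][180:300,170:330],(800,600),interpolation=cv2.INTER_CUBIC))
E
```

```text
now [0.4146 0.1429] zg 0.1278 yaw -9.34 F [ 1.   1.6 -1.7] w 0.0122 t 21.2
side 96
plane dz/dx,dz/dy [ 0.29135028  0.41963272 -0.0726829 ] [0.377 0.083 0.051] [0.395 0.186 0.11 ]
top 53
plane dz/dx,dz/dy [-0.04526261 -0.06888528  0.12975056] [0.372 0.114 0.098] [0.472 0.179 0.137]
```

View pics/s5.png

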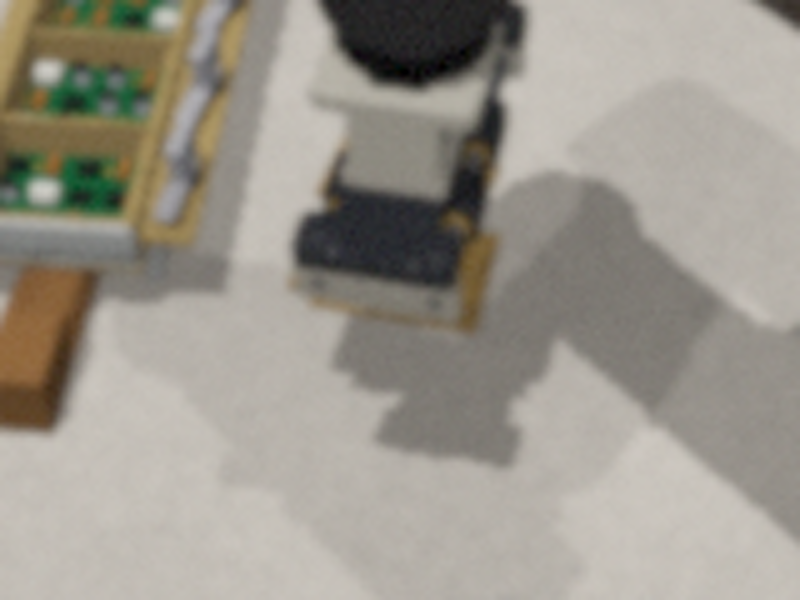

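```bash
python3 - <<'E'
from h import *
plan((.610,.0529,.165,-1.9),(.610,.0529,.12,-1.9),(.610,.0529,.106,-1.9),(.610,.0529,.101,-1.9),start=(.4152,.1434,.128,-9.3))
E
```

```text
now [0.4152 0.1434] zg 0.128 yaw -9.3 F [ 0.1 -0.4 -1.7] w 0.012 t 21.7
[20.69, 5.78, -3.7] turn -7.4 dist cm 21.8
[0.0, -0.0, 4.5] turn -0.0 dist cm 4.5
[0.0, -0.0, 1.4] turn -0.0 dist cm 1.4
[0.0, -0.0, 0.5] turn -0.0 dist cm 0.5
```

Emit:
send_rows:
  motion:
    - {"offset": [0,0,-3.7],"turn": -3}
    - {"offset": [20.7,5.8,-3.7],"turn": -7.4}
    - {"offset": [20.7,5.8,-3.7],"turn": -7.4}
    - {"offset": [20.7,5.8,-3.7],"turn": -7.4}
    - {"offset": [20.7,5.8,-3.7],"turn": -7.4}
    - {"offset": [20.7,5.8,-3.7],"turn": -7.4}
    - {"offset": [20.7,5.8,-3.7],"turn": -7.4}
    - {"offset": [20.7,5.8,-3.7],"turn": -7.4}

```text
t: 22.5
eef_pos: [0.6097, 0.0525, 0.3223]
ee_rot: [3.141, 0.002, -0.035]
force: [-0.6, 0.1, -1.6]
width: 0.0118
```

Emit:
send_rows:
  motion:
    - {"offset": [0,0,2],"turn": 0}
    - {"offset": [0,0,4],"turn": 0}
    - {"offset": [0,0,4],"turn": 0}
    - {"offset": [0,0,4],"turn": 0}

```text
t: 22.9
eef_pos: [0.6095, 0.0533, 0.2842]
ee_rot: [3.141, 0.0, -0.032]
force: [-0.4, -0.4, -0.9]
width: 0.0118
```

```bash
cat >> h.py <<'E'
def plates(x0,y0,rx=.085,ry=.05,zlo=.05,zhi=.12):
    """gold points near (x0,y0): fitted slope and extents per camera"""
    for n in("side","top"):
        C,Fs=med(n,4); x,y,z=C[...,0],C[...,1],C[...,2]
        im=np.mean([F["frame"].astype(float) for F in Fs],0).astype(np.uint8)
        hsv=cv2.cvtColor(im,cv2.COLOR_BGR2HSV); m=(cv2.inRange(hsv,(15,70,40),(28,255,255))>0)&(abs(x-x0)<rx)&(abs(y-y0)<ry)&(z>zlo)&(z<zhi)
        np.savez(n+"L.npz",C=C,im=im,m=m); P=C[m]; print(n,len(P))
E
python3 - <<'E'
from h import *
plan((.610,.0529,.101,-1.9))
plates(.62,.052)
s=np.load("sideL.npz"); t=np.load("topL.npz")
a=cv2.resize(s["im"][170:260,150:270],(800,600),interpolation=cv2.INTER_CUBIC)
cv2.imwrite("pics/s6.png",a)
E
```

```text
now [0.6095 0.0533] zg 0.1252 yaw -1.85 F [-0.4 -0.4 -0.9] w 0.0118 t 22.9
[0.05, 0.04, 2.42] turn 0.05 dist cm 2.4
side 537
top 318
```

View pics/s6.png

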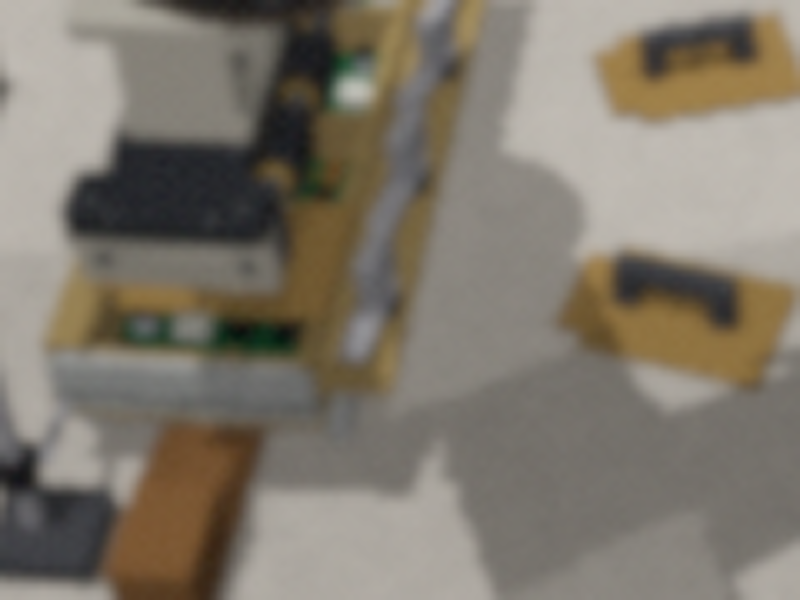

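Emit:
send_rows:
  motion:
    - {"offset": [0,0,1.5],"turn": 0}
    - {"offset": [0,0,2.0],"turn": 0}
    - {"offset": [0,0,2.0],"turn": 0}

```text
t: 23.6
eef_pos: [0.6101, 0.0525, 0.2632]
ee_rot: [3.141, 0.001, -0.034]
force: [0.4, -0.9, -1.2]
width: 0.012
```

Emit:
send_rows:
  motion:
    - {"offset": [0,0,0.3],"turn": 0}
    - {"offset": [0,0,0.3],"turn": 0}

```text
t: 23.8
eef_pos: [0.6108, 0.0526, 0.2613]
ee_rot: [-3.141, -0.002, -0.033]
force: [1.0, -0.8, 1.0]
width: 0.0118
```

Emit:
send_rows:
  motion:
    - {"offset": [0,0,0.2],"turn": 0}
    - {"offset": [0,0,0.2],"turn": 0}

```text
t: 24.0
eef_pos: [0.6111, 0.0527, 0.2597]
ee_rot: [-3.141, -0.003, -0.033]
force: [4.5, -1.8, 3.3]
width: 0.012
```

Emit:
send_rows:
  motion:
    - {"offset": [0.3,0,0],"turn": 0}
    - {"offset": [0.6,0,0],"turn": 0}
    - {"offset": [0.6,0,0],"turn": 0}

```text
t: 24.3
eef_pos: [0.6159, 0.0524, 0.258]
ee_rot: [3.141, 0.002, -0.034]
force: [0.2, -0.7, 1.7]
width: 0.0117
```

Emit:
send_rows:
  motion:
    - {"offset": [0.3,0,0],"turn": 0}
    - {"offset": [0.5,0,0],"turn": 0}
    - {"offset": [0.5,0,0],"turn": 0}

```text
t: 24.6
eef_pos: [0.6197, 0.0521, 0.2577]
ee_rot: [3.141, 0.005, -0.034]
force: [-7.2, 1.7, 3.5]
width: 0.0116
```

Emit:
send_rows:
  motion:
    - {"offset": [0.2,0,0],"turn": 0}
    - {"offset": [0.3,0,0.1],"turn": 0}
    - {"offset": [0.3,0,0.1],"turn": 0}

```text
t: 24.9
eef_pos: [0.6222, 0.052, 0.2567]
ee_rot: [3.14, 0.006, -0.034]
force: [-9.8, 2.3, 4.6]
width: 0.0119
```

Emit:
send_rows:
  motion:
    - {"offset": [-0.1,0,0.2],"turn": 0}
    - {"offset": [-0.1,0,0.2],"turn": 0}
    - {"offset": [-0.1,0,0.2],"turn": 0}

```text
t: 25.2
eef_pos: [0.6227, 0.0521, 0.2551]
ee_rot: [3.141, 0.002, -0.034]
force: [-2.8, 0.4, 0.9]
width: 0.012
```

Emit:
send_rows:
  motion:
    - {"offset": [0,0,0],"turn": 0}
    - {"offset": [0,0,0],"turn": 0}
    - {"offset": [0,0,-4],"turn": 0}
    - {"offset": [-10,0,-9],"turn": 0}
    - {"offset": [-22,10,-9],"turn": 0}
    - {"offset": [-22,20,-9],"turn": 0}
    - {"offset": [-22,20,-9],"turn": 0}
    - {"offset": [-22,20,-9],"turn": 0}
  hand: -0.3

```text
t: 26.0
eef_pos: [0.4396, -0.0865, 0.3397]
ee_rot: [-3.141, -0.002, -0.032]
force: [1.3, -1.0, 0.4]
width: 0.031
```

```bash
python3 - <<'E'
from h import *
plan()
S=f("side"); T=f("top")
a=cv2.resize(S["frame"][165:260,150:277],(800,600),interpolation=cv2.INTER_CUBIC)
cv2.imwrite("pics/s7.png",a)
for n in("side","top"):
    C,Fs=med(n,5); x,y,z=C[...,0],C[...,1],C[...,2]
    sel=(x>.56)&(x<.71)&(y>.01)&(y<.095)
    for x0 in np.arange(.56,.70,.006):
        q=z[sel&(abs(x-x0)<.003)&((abs(y-.052)>.012)&(abs(y-.052)<.03))]
        if len(q): print(n,x0.round(3),np.round(np.percentile(q,[20,50,80]),4),len(q))
E
```

```text
now [ 0.4396 -0.0865] zg 0.1807 yaw -1.86 F [ 1.3 -1.   0.4] w 0.031 t 26.0
side 0.56 [-0.0001  0.0807  0.0964] 21
side 0.566 [-0.0007  0.0409  0.0828] 20
side 0.572 [-0.0009 -0.0002  0.0017] 11
side 0.578 [0.0086 0.066  0.0722] 47
side 0.584 [0.0056 0.0702 0.0806] 36
side 0.59 [0.0003 0.0778 0.0788] 24
side 0.596 [0.0001 0.0757 0.0769] 23
side 0.602 [0.0004 0.0739 0.0752] 22
side 0.608 [0.0002 0.0719 0.0725] 21
side 0.614 [0.0009 0.069  0.0703] 19
side 0.62 [0.0679 0.0686 0.069 ] 7
side 0.626 [0.0651 0.0667 0.0671] 9
side 0.632 [0.0627 0.0636 0.0642] 8
side 0.638 [0.0619 0.0628 0.0629] 7
side 0.644 [0.0599 0.0602 0.0604] 5
side 0.65 [0.0573 0.0582 0.0588] 4
side 0.656 [0.0557 0.0557 0.0571] 5
side 0.662 [0.0533 0.0543 0.0558] 5
side 0.668 [-0.0008 -0.0003  0.0355] 8
side 0.674 [-0.001   0.0002  0.0014] 11
side 0.68 [0.0476 0.064  0.0814] 53
side 0.686 [0.0003 0.0817 0.083 ] 25
side 0.692 [0.0001 0.0821 0.0827] 29
side 0.698 [0.0003 0.0811 0.0826] 15
top 0.56 [0.0797 0.0797 0.0797] 1
top 0.578 [0.0783 0.0796 0.0807] 8
top 0.584 [0.0784 0.0788 0.0792] 6
top 0.59 [0.0738 0.0753 0.0765] 18
top 0.596 [0.0743 0.0745 0.075 ] 11
top 0.602 [0.0708 0.0717 0.0732] 19
top 0.608 [0.0697 0.0704 0.0712] 11
top 0.614 [0.0662 0.0674 0.0684] 21
top 0.62 [0.0643 0.0654 0.0675] 13
top 0.626 [0.0623 0.0629 0.0641] 17
top 0.632 [0.0598 0.0609 0.0622] 15
top 0.638 [0.0583 0.0601 0.0616] 15
top 0.644 [0.0559 0.0569 0.0583] 14
top 0.65 [0.0547 0.0556 0.0572] 14
top 0.656 [0.0514 0.0526 0.0536] 16
top 0.662 [0.0505 0.0515 0.0553] 13
top 0.668 [0.0488 0.05   0.0525] 15
top 0.674 [0.0444 0.0529 0.0742] 31
top 0.68 [0.0578 0.079  0.0809] 31
top 0.686 [0.0805 0.0811 0.0819] 16
top 0.692 [0.0789 0.081  0.0823] 12
```

View pics/s7.png

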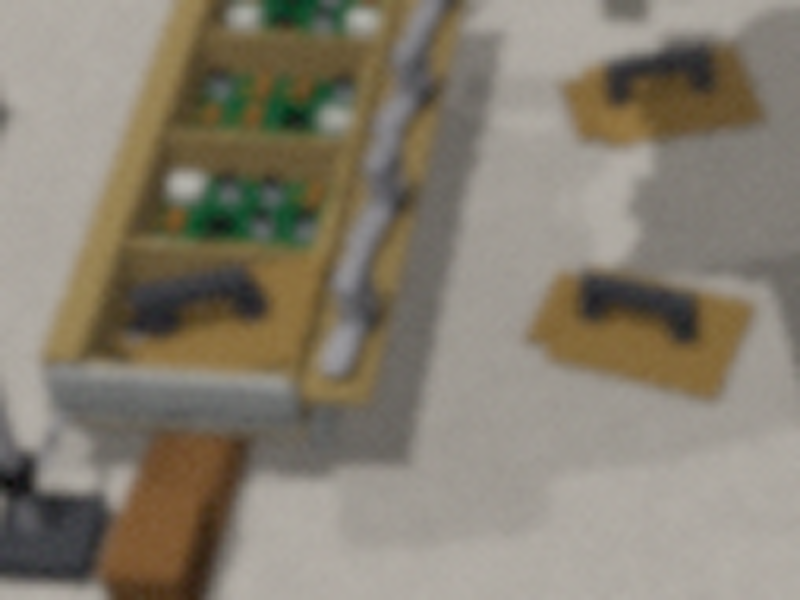

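```bash
python3 - <<'E'
from h import *
for n in("side","top"):
    C,Fs=med(n,5); x,y,z=C[...,0],C[...,1],C[...,2]
    im=np.mean([F["frame"].astype(float) for F in Fs],0).astype(np.uint8); v=cv2.cvtColor(im,cv2.COLOR_BGR2HSV)[...,2]
    ex=z-(.0765-.333*(x-.59))
    m=(x>.585)&(x<.68)&(y>.02)&(y<.085)&(ex>.022)&(ex<.036)&(v<85)
    P=C[m]; print(n,len(P),P.mean(0).round(4),P.min(0).round(4),P.max(0).round(4),"slope",np.polyfit(P[:,0],P[:,2],1).round(3),"dy/dx",np.polyfit(P[:,0],P[:,1],1)[0].round(3), "ex",ex[m].mean().round(4))
    (a,b),wh,t=cv2.minAreaRect((P[:,:2]*1000).astype(np.float32)); print(a,b,wh,t)
    # gold plate extents in y along mid x and near-end extent
    hsv=cv2.cvtColor(im,cv2.COLOR_BGR2HSV); 
    g=(abs(x-.60)<.012)&(abs(ex)<.004)&(y>0)&(y<.1); print("plate y",y[g].min(),y[g].max())
    g=(abs(y-.052)<.008)&(x<.6)&(x>.55)&(z>.06); print(sorted([(round(a,4),round(b,4)) for a,b in zip(x[g],z[g])])[:14])
E
```

```text
side 86 [0.6355 0.0562 0.0903] [0.6075 0.0482 0.0762] [0.6659 0.0606 0.1007] slope [-0.31   0.287] dy/dx -0.036 ex 0.029
636.728759765625 54.52015686035156 (11.849954605102539, 58.44070053100586) 88.49243927001953
plate y 0.01072350227688057 0.09990979057177507
[(np.float64(0.5502), np.float64(0.0758)), (np.float64(0.5504), np.float64(0.0773)), (np.float64(0.5506), np.float64(0.0714)), (np.float64(0.5509), np.float64(0.0676)), (np.float64(0.552), np.float64(0.0853)), (np.float64(0.552), np.float64(0.1046)), (np.float64(0.5521), np.float64(0.0823)), (np.float64(0.5524), np.float64(0.0983)), (np.float64(0.5526), np.float64(0.0778)), (np.float64(0.5526), np.float64(0.0999)), (np.float64(0.5528), np.float64(0.0916)), (np.float64(0.5528), np.float64(0.0939)), (np.float64(0.553), np.float64(0.0836)), (np.float64(0.5531), np.float64(0.0857))]
top 60 [0.64   0.0514 0.0877] [0.6041 0.0261 0.0699] [0.6772 0.0829 0.1   ] slope [-0.328  0.298] dy/dx -0.043 ex 0.0278
649.4613037109375 44.79286575317383 (77.19368743896484, 52.55525588989258) 20.551576614379883
plate y 0.010986084819875418 0.09886851953295264
[(np.float64(0.5786), np.float64(0.0836)), (np.float64(0.5796), np.float64(0.0799)), (np.float64(0.5801), np.float64(0.0779)), (np.float64(0.583), np.float64(0.0804)), (np.float64(0.5832), np.float64(0.0799)), (np.float64(0.5839), np.float64(0.0769)), (np.float64(0.584), np.float64(0.0768)), (np.float64(0.5843), np.float64(0.076)), (np.float64(0.5869), np.float64(0.0797)), (np.float64(0.5871), np.float64(0.0784)), (np.float64(0.5878), np.float64(0.0761)), (np.float64(0.5878), np.float64(0.0761)), (np.float64(0.5884), np.float64(0.0744)), (np.float64(0.5912), np.float64(0.0768))]
```

```bash
python3 - <<'E'
from h import *
plan((.6207,.0525,.15,-1.9),(.6207,.0525,.093,-1.9))
E
```

```text
now [ 0.4408 -0.0856] zg 0.18 yaw -1.93 F [ 0.7  0.3 -0.2] w 0.0306 t 27.1
[17.52, -14.41, 3.0] turn -0.03 dist cm 22.9
[0.0, -0.0, 5.7] turn -0.0 dist cm 5.7
```

Emit:
send_rows:
  motion:
    - {"offset": [17.5,-14.4,0],"turn": 0}
    - {"offset": [17.5,-14.4,0],"turn": 0}
    - {"offset": [17.5,-14.4,0],"turn": 0}
    - {"offset": [17.5,-14.4,0],"turn": 0}
    - {"offset": [17.5,-14.4,3],"turn": 0}
    - {"offset": [17.5,-14.4,6],"turn": 0}
    - {"offset": [17.5,-14.4,8.7],"turn": 0}
    - {"offset": [17.5,-14.4,8.7],"turn": 0}

```text
t: 27.9
eef_pos: [0.6209, 0.0529, 0.25]
ee_rot: [3.141, 0.001, -0.033]
force: [-0.2, -0.3, 0.9]
width: 0.0307
```

Emit:
send_rows:
  motion:
    - {"offset": [0,0,0],"turn": 0}
    - {"offset": [0,0,0],"turn": 0}
    - {"offset": [0,0,0],"turn": 0}
    - {"offset": [0,0,0],"turn": 0}
  hand: -1
  squeeze: 15

```text
t: 28.3
eef_pos: [0.6205, 0.0524, 0.2523]
ee_rot: [-3.141, -0.0, -0.034]
force: [0.3, -0.4, 0.1]
width: 0.0123
```

Emit:
send_rows:
  motion:
    - {"offset": [-0.3,0,-1],"turn": 0}
    - {"offset": [-0.3,0,-3],"turn": 0}
    - {"offset": [-0.3,0,-5],"turn": 0}
    - {"offset": [-0.3,0,-5],"turn": 0}

```text
t: 28.7
eef_pos: [0.6183, 0.0528, 0.3058]
ee_rot: [-3.14, -0.005, -0.033]
force: [1.0, 0.1, -1.2]
width: 0.0118
```

```bash
python3 - <<'E'
from h import *
plan()
for n in("top","side"):
    C,Fs=med(n,5); x,y,z=C[...,0],C[...,1],C[...,2]
    im=np.mean([F["frame"].astype(float) for F in Fs],0).astype(np.uint8); h=cv2.cvtColor(im,cv2.COLOR_BGR2HSV)
    m=(cv2.inRange(h,(15,70,40),(28,255,255))>0)&(x>.56)&(x<.70)&(y>.015)&(y<.09)&(z>.086)&(z<.15)
    P=C[m]; print(n,len(P)); 
    for x0 in np.arange(.56,.70,.008):
        q=P[abs(P[:,0]-x0)<.004]
        if len(q): print(x0.round(3),np.round(np.percentile(q[:,2],[20,50,80]),4),len(q),"y",q[:,1].min().round(3),q[:,1].max().round(3))
E
```

```text
now [0.6183 0.0528] zg 0.1468 yaw -1.9 F [ 1.   0.1 -1.2] w 0.0118 t 28.7
top 134
0.576 [0.1282 0.1299 0.1312] 48 y 0.024 0.088
0.584 [0.1272 0.1281 0.1294] 40 y 0.024 0.088
0.592 [0.1237 0.125  0.1264] 42 y 0.021 0.088
0.6 [0.1216 0.1217 0.1229] 3 y 0.062 0.065
0.608 [0.1189 0.1189 0.1189] 1 y 0.062 0.062
side 295
0.576 [0.1289 0.1301 0.1307] 30 y 0.023 0.09
0.584 [0.1273 0.1284 0.1292] 46 y 0.024 0.09
0.592 [0.1246 0.1253 0.1264] 45 y 0.021 0.089
0.6 [0.1219 0.1229 0.124 ] 38 y 0.023 0.089
0.608 [0.1189 0.1201 0.1207] 14 y 0.021 0.089
0.616 [0.1165 0.1181 0.1185] 11 y 0.076 0.09
0.624 [0.1132 0.1139 0.1153] 12 y 0.074 0.088
0.632 [0.1103 0.1111 0.1127] 14 y 0.07 0.089
0.64 [0.1079 0.1087 0.1097] 16 y 0.068 0.088
0.648 [0.1052 0.1062 0.107 ] 16 y 0.066 0.087
0.656 [0.1028 0.1036 0.1047] 20 y 0.06 0.088
0.664 [0.0992 0.0998 0.1022] 16 y 0.057 0.083
0.672 [0.096  0.0982 0.0988] 17 y 0.055 0.077
```

Emit:
send_rows:
  motion:
    - {"offset": [0.9,0.17,0],"turn": 0}
    - {"offset": [0.9,0.17,0],"turn": 0}
    - {"offset": [0.9,0.17,0.4],"turn": 0}
    - {"offset": [0.9,0.17,0.4],"turn": 0}

```text
t: 29.6
eef_pos: [0.6262, 0.0505, 0.2971]
ee_rot: [3.141, 0.001, -0.034]
force: [-1.0, -0.6, -1.2]
width: 0.0116
```

Emit:
send_rows:
  motion:
    - {"offset": [0,0,0.3],"turn": 0}
    - {"offset": [0,0,0.6],"turn": 0}
    - {"offset": [0,0,0.6],"turn": 0}

```text
t: 29.9
eef_pos: [0.6262, 0.0506, 0.2914]
ee_rot: [3.141, 0.001, -0.034]
force: [-1.3, -0.5, -1.1]
width: 0.012
```

Emit:
send_rows:
  motion:
    - {"offset": [0,0,0.3],"turn": 0}
    - {"offset": [0,0,0.6],"turn": 0}
    - {"offset": [0,0,0.6],"turn": 0}

```text
t: 30.2
eef_pos: [0.6262, 0.0505, 0.2859]
ee_rot: [3.141, 0.0, -0.034]
force: [-2.1, -0.4, 2.7]
width: 0.0117
```

Emit:
send_rows:
  motion:
    - {"offset": [0,0,0.3],"turn": 0}
    - {"offset": [0,0,0.6],"turn": 0}
    - {"offset": [0,0,0.6],"turn": 0}

```text
t: 30.5
eef_pos: [0.6264, 0.0506, 0.2795]
ee_rot: [3.142, 0.0, -0.034]
force: [-2.6, -0.1, 2.1]
width: 0.0118
```

Emit:
send_rows:
  motion:
    - {"offset": [0,0,0.2],"turn": 0}
    - {"offset": [0,0,0.4],"turn": 0}
    - {"offset": [0,0,0.4],"turn": 0}
    - {"offset": [0,0,-0.6],"turn": 0}
    - {"offset": [-1.5,0,-0.6],"turn": 0}
    - {"offset": [-1.5,0,-0.6],"turn": 0}
    - {"offset": [-1.5,0,-0.6],"turn": 0}

```text
t: 31.2
eef_pos: [0.6118, 0.0512, 0.2865]
ee_rot: [-3.141, -0.001, -0.033]
force: [0.1, -0.1, -0.6]
width: 0.0118
```

```bash
cat > tilt.py <<'E'
from h import *
import sys
x1,y1=float(sys.argv[1]),float(sys.argv[2])
plan()
for n in("top","side"):
    C,Fs=med(n,5); x,y,z=C[...,0],C[...,1],C[...,2]
    im=np.mean([F["frame"].astype(float) for F in Fs],0).astype(np.uint8); h=cv2.cvtColor(im,cv2.COLOR_BGR2HSV)
    m=(cv2.inRange(h,(15,70,40),(28,255,255))>0)&(x>x1-.075)&(x<x1+.06)&(abs(y-y1)<.04)&(z>.084)&(z<.16)
    P=C[m]
    if len(P)<10: print(n,len(P)); continue
    s=np.polyfit(P[:,0],P[:,2],1); r=P[:,2]-np.polyval(s,P[:,0]); P=P[abs(r)<.003]; s=np.polyfit(P[:,0],P[:,2],1)
    q=P[abs(P[:,0]-x1+.03)<.02]
    print(n,len(P),"slope",s[0].round(3),"ztop at x1",np.polyval(s,x1).round(4),"x",P[:,0].min().round(4),P[:,0].max().round(4),"y(near part)",q[:,1].min().round(4),q[:,1].max().round(4))
E
python3 tilt.py .636 .052
```

```text
now [0.6118 0.0512] zg 0.1275 yaw -1.91 F [ 0.1 -0.1 -0.6] w 0.0118 t 31.2
top 120 slope -0.086 ztop at x1 0.1005 x 0.5689 0.5941 y(near part) 0.0208 0.0862
side 248 slope -0.111 ztop at x1 0.1003 x 0.5722 0.6766 y(near part) 0.0211 0.088
```

Emit:
send_rows:
  motion:
    - {"offset": [-0.2,0.15,0],"turn": 0}
    - {"offset": [-0.2,0.15,1.2],"turn": 0}
    - {"offset": [-0.2,0.15,2.1],"turn": 0}
    - {"offset": [-0.2,0.15,2.2],"turn": 0}
    - {"offset": [-0.2,0.15,2.2],"turn": 0}

```text
t: 32.2
eef_pos: [0.6093, 0.0496, 0.2631]
ee_rot: [3.141, 0.001, -0.034]
force: [-0.3, 0.7, -1.1]
width: 0.0117
```

Emit:
send_rows:
  motion:
    - {"offset": [0.4,0,0],"turn": 0}
    - {"offset": [0.8,0,0],"turn": 0}
    - {"offset": [0.8,0,0],"turn": 0}

```text
t: 32.5
eef_pos: [0.6182, 0.0495, 0.2643]
ee_rot: [-3.141, -0.001, -0.034]
force: [-0.5, -0.4, -1.5]
width: 0.0117
```

Emit:
send_rows:
  motion:
    - {"offset": [0.3,0,0],"turn": 0}
    - {"offset": [0.6,0,0],"turn": 0}
    - {"offset": [0.6,0,0],"turn": 0}

```text
t: 32.8
eef_pos: [0.6238, 0.0492, 0.264]
ee_rot: [-3.142, -0.0, -0.034]
force: [0.1, -0.3, -1.5]
width: 0.0122
```

Emit:
send_rows:
  motion:
    - {"offset": [0.25,0,0],"turn": 0}
    - {"offset": [0.25,0,0.3],"turn": 0}
    - {"offset": [0.25,0,0.5],"turn": 0}
    - {"offset": [0.25,0,0.5],"turn": 0}

```text
t: 33.2
eef_pos: [0.6257, 0.0491, 0.2588]
ee_rot: [3.142, 0.0, -0.034]
force: [-0.9, -0.5, 0.4]
width: 0.0116
```

Emit:
send_rows:
  motion:
    - {"offset": [0,0,0.3],"turn": 0}
    - {"offset": [0,0,0.5],"turn": 0}
    - {"offset": [0,0,0.5],"turn": 0}

```text
t: 33.5
eef_pos: [0.6258, 0.0492, 0.2543]
ee_rot: [3.142, 0.0, -0.033]
force: [-3.5, 0.8, 5.7]
width: 0.012
```

Emit:
send_rows:
  motion:
    - {"offset": [0,0,-0.1],"turn": 0}
    - {"offset": [0,0,-0.1],"turn": 0}
    - {"offset": [0,0,-4],"turn": 0}
    - {"offset": [-10,0,-9],"turn": 0}
    - {"offset": [-20,10,-9],"turn": 0}
    - {"offset": [-20,20,-9],"turn": 0}
    - {"offset": [-20,20,-9],"turn": 0}
    - {"offset": [-20,20,-9],"turn": 0}
  hand: -0.3

```text
t: 34.3
eef_pos: [0.4513, -0.0978, 0.3386]
ee_rot: [-3.142, -0.001, -0.033]
force: [1.4, -0.0, -0.2]
width: 0.0309
```

```bash
cat > seat.py <<'E'
from h import *
import sys
# profile along bay x beside the handle
def seat(bx,by):
    for n in("side","top"):
        C,Fs=med(n,5); dx,dy=(0.0025,.0015) if n=="side" else (0,-.0015)
        u=(C[...,0]-dx-bx)+(C[...,1]-dy-by)*-.033; v=(C[...,1]-dy-by)+(C[...,0]-dx-bx)*.033; z=C[...,2]
        row=[]
        for a in np.arange(-60,48,6):
            q=z[(abs(u*1000-a)<3)&(abs(v)>.012)&(abs(v)<.028)&(z>.03)]
            row.append(f"{a}:{np.median(q)*1000:.1f}" if len(q) else f"{a}:-")
        print(n,*row)
        m=(abs(u)<.035)&(abs(v)<.02)&(z>.09)&(z<.115)
        if m.sum()>4: print("   handle u,v,z",(u[m].min()*500+u[m].max()*500).round(1),(v[m].min()*500+v[m].max()*500).round(1),np.median(z[m]).round(4), m.sum())
if __name__=="__main__":
    seat(float(sys.argv[1]),float(sys.argv[2])); plan()
E
python3 seat.py .636 .052; python3 -c "
from h import *
level()"
```

```text
side -60:67.3 -54:76.2 -48:71.2 -42:71.7 -36:72.2 -30:72.0 -24:72.1 -18:72.0 -12:71.7 -6:71.8 0:72.0 6:72.2 12:71.9 18:71.4 24:72.5 30:71.6 36:72.2 42:80.5
   handle u,v,z 2.0 -2.5 0.0992 103
top -60:- -54:- -48:- -42:- -36:72.0 -30:70.9 -24:70.6 -18:71.2 -12:71.6 -6:70.1 0:70.7 6:71.0 12:70.4 18:71.2 24:72.2 30:71.7 36:70.6 42:78.8
   handle u,v,z -0.0 -1.4 0.098 58
now [ 0.4533 -0.0961] zg 0.179 yaw -1.86 F [ 0.8  0.1 -0.1] w 0.0304 t 34.8
side bench -0.0001 ptr 0.0553 13 bar top: med 0.0739 p90 0.0748 46
   y 0.08 z 0.0719 15
   y 0.083 z 0.0716 26
   y 0.086 z 0.0708 13
   y 0.089 z 0.0737 7
   y 0.092 z 0.0741 20
   y 0.095 z 0.0741 20
   y 0.098 z 0.0561 156
   y 0.101 z 0.0557 65
   y 0.104 z 0.037 12
top bench -0.0008 ptr 0.0539 11 bar top: med 0.0726 p90 0.0747 52
   y 0.08 z 0.0714 13
   y 0.083 z 0.0705 13
   y 0.086 z 0.0463 20
   y 0.089 z 0.0723 20
   y 0.092 z 0.0731 19
   y 0.095 z 0.0728 14
   y 0.098 z 0.0732 4
   y 0.101 z 0.0358 9
   y 0.104 z 0.0363 6
```

```bash
python3 - <<'E'
from h import *
plan((.4197,-.0074,.10,-15.5),(.4197,-.0074,.028,-15.5),(.4197,-.0074,.165,-15.5),(.6073,-.0257,.165,-1.9),(.6073,-.0257,.110,-1.9))
print(*blobs(f("side"),(18,80,50),(28,255,255),.004,box=(.3,.52,-.5,.4)),sep="\n")
E
```

```text
now [ 0.4527 -0.0968] zg 0.1794 yaw -1.93 F [0.2 0.2 0.7] w 0.0306 t 35.4
[-3.6, -8.82, 7.94] turn 13.57 dist cm 12.4
[0.0, -0.0, 7.2] turn -0.0 dist cm 7.2
[0.0, -0.0, -13.7] turn -0.0 dist cm 13.7
[18.57, -3.25, -0.0] turn -13.6 dist cm 18.8
[0.0, -0.0, 5.5] turn -0.0 dist cm 5.5
(433.4, -8.6, 101, 65, -14.9, array([252.4, 217.8]))
(445.5, -134.7, 99, 63, 17.5, array([250.7, 189.5]))
(409.1, -330.9, 62, 52, -88.3, array([264.5, 154.9]))
```

Emit:
send_rows:
  motion:
    - {"offset": [-3.6,-8.8,3],"turn": 13.6}
    - {"offset": [-3.6,-8.8,5],"turn": 13.6}
    - {"offset": [-3.6,-8.8,7.9],"turn": 13.6}
    - {"offset": [-3.6,-8.8,7.9],"turn": 13.6}
    - {"offset": [-3.6,-8.8,11],"turn": 13.6}
    - {"offset": [-3.6,-8.8,14],"turn": 13.6}
    - {"offset": [-3.6,-8.8,15.1],"turn": 13.6}
    - {"offset": [-3.6,-8.8,15.1],"turn": 13.6}

```text
t: 36.25
eef_pos: [0.42, -0.008, 0.1868]
ee_rot: [3.14, 0.002, -0.271]
force: [0.9, -0.5, 0.5]
width: 0.0304
```

Emit:
send_rows:
  motion:
    - {"offset": [0,0,0],"turn": 0}
    - {"offset": [0,0,0],"turn": 0}
    - {"offset": [0,0,0],"turn": 0}
    - {"offset": [0,0,0],"turn": 0}
    - {"offset": [0,0,-4],"turn": 0}
    - {"offset": [0,0,-9],"turn": 0}
    - {"offset": [0,0,-13.7],"turn": 0}
    - {"offset": [0,0,-13.7],"turn": 0}
  hand: -1
  squeeze: 15

```text
t: 37.05
eef_pos: [0.4214, -0.0071, 0.3308]
ee_rot: [-3.135, -0.01, -0.27]
force: [1.1, 0.3, -1.4]
width: 0.0119
```

Emit:
send_rows:
  motion:
    - {"offset": [18.6,-3.2,0],"turn": -13.6}
    - {"offset": [18.6,-3.2,0],"turn": -13.6}
    - {"offset": [18.6,-3.2,0],"turn": -13.6}
    - {"offset": [18.6,-3.2,0],"turn": -13.6}
    - {"offset": [18.6,-3.2,0],"turn": -13.6}
    - {"offset": [18.6,-3.2,0],"turn": -13.6}
    - {"offset": [18.6,-3.2,2],"turn": -13.6}
    - {"offset": [18.6,-3.2,2],"turn": -13.6}

```text
t: 37.85
eef_pos: [0.6054, -0.0266, 0.3023]
ee_rot: [3.141, 0.004, -0.034]
force: [-0.7, 0.7, -1.8]
width: 0.0116
```

```bash
python3 tilt.py .634 -.0266; python3 -c "
from h import *
plan((.6073,-.0257,.107,-1.9),(.6073,-.0257,.101,-1.9))"
```

```text
now [ 0.6054 -0.0266] zg 0.1433 yaw -1.95 F [-0.7  0.7 -1.8] w 0.0116 t 37.85
top 101 slope 0.115 ztop at x1 0.1251 x 0.5665 0.591 y(near part) -0.0372 0.0002
side 283 slope -0.002 ztop at x1 0.1203 x 0.5704 0.6743 y(near part) -0.0604 0.0101
now [ 0.6075 -0.0265] zg 0.1457 yaw -1.92 F [ 0.8 -0.4 -1.6] w 0.0119 t 38.35
[-0.02, -0.08, 3.87] turn -0.02 dist cm 3.9
[0.0, -0.0, 0.6] turn -0.0 dist cm 0.6
```

Emit:
send_rows:
  motion:
    - {"offset": [0,0,2],"turn": 0}
    - {"offset": [0,0,3.9],"turn": 0}
    - {"offset": [0,0,3.9],"turn": 0}
    - {"offset": [0,0,3.9],"turn": 0}

```text
t: 38.75
eef_pos: [0.6075, -0.0266, 0.2655]
ee_rot: [3.141, 0.001, -0.034]
force: [-0.0, -0.0, -1.2]
width: 0.0119
```

Emit:
send_rows:
  motion:
    - {"offset": [0,0,0.2],"turn": 0}
    - {"offset": [0,0,0.4],"turn": 0}
    - {"offset": [0,0,0.4],"turn": 0}

```text
t: 39.05
eef_pos: [0.6079, -0.0265, 0.2622]
ee_rot: [-3.141, -0.002, -0.033]
force: [0.6, 0.3, 2.3]
width: 0.012
```

Emit:
send_rows:
  motion:
    - {"offset": [0,0,0.15],"turn": 0}
    - {"offset": [0,0,0.15],"turn": 0}

```text
t: 39.25
eef_pos: [0.6083, -0.0264, 0.261]
ee_rot: [-3.141, -0.003, -0.033]
force: [1.8, 0.9, 4.7]
width: 0.0123
```

Emit:
send_rows:
  motion:
    - {"offset": [0,0,-1],"turn": 0}
    - {"offset": [0,0,-2.0],"turn": 0}
    - {"offset": [0,0,-2.0],"turn": 0}

```text
t: 39.55
eef_pos: [0.6079, -0.0265, 0.2817]
ee_rot: [-3.141, -0.002, -0.034]
force: [0.0, 0.3, -1.6]
width: 0.0118
```

```bash
python3 tilt.py .634 -.0266
```

```text
now [ 0.6079 -0.0265] zg 0.1227 yaw -1.92 F [ 0.   0.3 -1.6] w 0.0118 t 39.55
top 109 slope -0.09 ztop at x1 0.0931 x 0.5647 0.5942 y(near part) -0.0343 0.0071
side 274 slope -0.136 ztop at x1 0.0915 x 0.5676 0.6724 y(near part) -0.0572 0.0102
```

Emit:
send_rows:
  motion:
    - {"offset": [0,0,0.6],"turn": 0}
    - {"offset": [0,0,1.2],"turn": 0}
    - {"offset": [0,0,1.2],"turn": 0}
    - {"offset": [0.5,0,1.2],"turn": 0}
    - {"offset": [1.0,0,1.2],"turn": 0}
    - {"offset": [1.0,0,1.2],"turn": 0}

```text
t: 40.65
eef_pos: [0.6184, -0.0268, 0.268]
ee_rot: [-3.142, -0.001, -0.034]
force: [0.1, 0.3, -0.9]
width: 0.0122
```

Emit:
send_rows:
  motion:
    - {"offset": [0.3,0,0],"turn": 0}
    - {"offset": [0.5,0,0],"turn": 0}
    - {"offset": [0.5,0,0],"turn": 0}

```text
t: 40.95
eef_pos: [0.6227, -0.0271, 0.2679]
ee_rot: [-3.142, -0.0, -0.034]
force: [-0.2, 0.2, -0.9]
width: 0.0118
```

Emit:
send_rows:
  motion:
    - {"offset": [0,0,0.3],"turn": 0}
    - {"offset": [0.1,0,0.7],"turn": 0}
    - {"offset": [0.2,0,1.0],"turn": 0}
    - {"offset": [0.2,0,1.0],"turn": 0}

```text
t: 41.35
eef_pos: [0.6237, -0.0271, 0.257]
ee_rot: [3.141, 0.002, -0.034]
force: [-5.2, 2.0, 2.2]
width: 0.012
```

Emit:
send_rows:
  motion:
    - {"offset": [0,0,0.2],"turn": 0}
    - {"offset": [0,0,0.4],"turn": 0}
    - {"offset": [0,0,0.4],"turn": 0}

```text
t: 41.65
eef_pos: [0.6239, -0.0271, 0.2553]
ee_rot: [3.141, 0.001, -0.033]
force: [-9.2, 2.0, 14.2]
width: 0.0119
```

Emit:
send_rows:
  motion:
    - {"offset": [0,0,-0.3],"turn": 0}
    - {"offset": [0,0,-0.3],"turn": 0}
    - {"offset": [0,0,-4],"turn": 0}
    - {"offset": [-10,0,-9],"turn": 0}
    - {"offset": [-17,10,-9],"turn": 0}
    - {"offset": [-17,25,-9],"turn": 0}
    - {"offset": [-17,25,-9],"turn": 0}
    - {"offset": [-17,25,-9],"turn": 0}
  hand: -0.3

```text
t: 42.45
eef_pos: [0.4798, -0.1933, 0.3374]
ee_rot: [3.141, -0.002, -0.032]
force: [0.8, 0.2, 0.1]
width: 0.0305
```

```bash
python3 seat.py .6333 -.0266; python3 - <<'E'
from h import *
print(*blobs(f("side"),(18,80,50),(28,255,255),.004,box=(.3,.52,-.5,.4)),sep="\n")
print(*blobs(f("top"),(18,80,50),(28,255,255),.004,box=(.3,.52,-.5,.4)),sep="\n")
E
```

```text
side -60:67.4 -54:76.7 -48:72.0 -42:72.6 -36:72.4 -30:72.6 -24:72.3 -18:71.8 -12:72.7 -6:72.0 0:72.5 6:72.3 12:72.4 18:72.8 24:72.7 30:72.5 36:72.6 42:81.4
   handle u,v,z 2.4 0.2 0.0993 96
top -60:- -54:- -48:- -42:- -36:- -30:- -24:- -18:- -12:- -6:- 0:- 6:- 12:- 18:- 24:- 30:- 36:- 42:-
now [ 0.4811 -0.1912] zg 0.1776 yaw -1.83 F [0.2 0.3 0.5] w 0.0308 t 42.95
(445.3, -134.3, 99, 62, 17.7, array([250.7, 189.5]))
(443.4, -316.2, 80, 44, -15.8, array([253.9, 155.8]))
(427.4, -332.1, 102, 64, 3.0, array([339.9, 205.6]))
(443.6, -137.8, 101, 66, 16.8, array([286.2, 200.3]))
```

```bash
python3 - <<'E'
from h import *
plan((.4317,-.1406,.028,17.3),(.4317,-.1406,.165,17.3),(.6048,-.1034,.165,-1.9),(.6048,-.1034,.107,-1.9))
E
```

```text
now [ 0.481  -0.1914] zg 0.1776 yaw -1.85 F [ 0.3 -0.4  0.9] w 0.0305 t 43.05
[-5.09, -4.91, 14.96] turn -19.15 dist cm 16.6
[0.0, 0.0, -13.7] turn -0.0 dist cm 13.7
[17.63, 1.6, -0.0] turn 19.2 dist cm 17.7
[0.0, -0.0, 5.8] turn -0.0 dist cm 5.8
```

Emit:
send_rows:
  motion:
    - {"offset": [-5.1,-4.9,3],"turn": -19.2}
    - {"offset": [-5.1,-4.9,6],"turn": -19.2}
    - {"offset": [-5.1,-4.9,8],"turn": -19.2}
    - {"offset": [-5.1,-4.9,8],"turn": -19.2}
    - {"offset": [-5.1,-4.9,11],"turn": -19.2}
    - {"offset": [-5.1,-4.9,14],"turn": -19.2}
    - {"offset": [-5.1,-4.9,15],"turn": -19.2}
    - {"offset": [-5.1,-4.9,15],"turn": -19.2}

```text
t: 43.85
eef_pos: [0.4317, -0.1415, 0.1864]
ee_rot: [-3.141, 0.002, 0.301]
force: [-0.7, -0.5, -0.7]
width: 0.0305
```

Emit:
send_rows:
  motion:
    - {"offset": [0,0,0],"turn": 0}
    - {"offset": [0,0,0],"turn": 0}
    - {"offset": [0,0,0],"turn": 0}
    - {"offset": [0,0,0],"turn": 0}
    - {"offset": [0,0,-4],"turn": 0}
    - {"offset": [0,0,-9],"turn": 0}
    - {"offset": [0,0,-13.7],"turn": 0}
    - {"offset": [0,0,-13.7],"turn": 0}
  hand: -1
  squeeze: 15

```text
t: 44.65
eef_pos: [0.433, -0.1415, 0.3305]
ee_rot: [3.138, -0.011, 0.303]
force: [0.4, 1.0, -1.6]
width: 0.012
```

Emit:
send_rows:
  motion:
    - {"offset": [17.6,1.6,0],"turn": 19.2}
    - {"offset": [17.6,1.6,0],"turn": 19.2}
    - {"offset": [17.6,1.6,0],"turn": 19.2}
    - {"offset": [17.6,1.6,0],"turn": 19.2}
    - {"offset": [17.6,1.6,0],"turn": 19.2}
    - {"offset": [17.6,1.6,0],"turn": 19.2}
    - {"offset": [17.6,1.6,2],"turn": 19.2}
    - {"offset": [17.6,1.6,2],"turn": 19.2}

```text
t: 45.45
eef_pos: [0.602, -0.1047, 0.3018]
ee_rot: [-3.141, 0.004, -0.035]
force: [-1.7, 0.5, -2.4]
width: 0.0117
```

```bash
python3 tilt.py .6315 -.1043; python3 -c "
from h import *
plan((.6048,-.1034,.107,-1.9))"
```

```text
now [ 0.602  -0.1047] zg 0.1428 yaw -1.98 F [-1.7  0.5 -2.4] w 0.0117 t 45.45
top 111 slope 0.047 ztop at x1 0.121 x 0.5607 0.5882 y(near part) -0.1155 -0.0849
side 273 slope -0.003 ztop at x1 0.1199 x 0.5669 0.6713 y(near part) -0.1335 -0.0668
now [ 0.6041 -0.1045] zg 0.1452 yaw -1.93 F [-1.2 -0.8 -1.2] w 0.0115 t 45.95
[0.07, -0.11, 3.82] turn -0.03 dist cm 3.8
```

Emit:
send_rows:
  motion:
    - {"offset": [0,0.05,2],"turn": 0}
    - {"offset": [0,0.05,3.8],"turn": 0}
    - {"offset": [0,0.05,3.8],"turn": 0}
    - {"offset": [0,0.05,3.8],"turn": 0}

```text
t: 46.35
eef_pos: [0.6041, -0.1049, 0.266]
ee_rot: [3.141, 0.001, -0.033]
force: [0.2, 0.3, -1.0]
width: 0.0121
```

Emit:
send_rows:
  motion:
    - {"offset": [0,0,0.2],"turn": 0}
    - {"offset": [0,0,0.4],"turn": 0}
    - {"offset": [0,0,0.45],"turn": 0}
    - {"offset": [0,0,0.5],"turn": 0}
    - {"offset": [0,0,0.5],"turn": 0}

```text
t: 46.85
eef_pos: [0.6044, -0.1048, 0.2616]
ee_rot: [-3.142, -0.001, -0.033]
force: [0.6, 1.9, 5.1]
width: 0.0119
```

Emit:
send_rows:
  motion:
    - {"offset": [0,0,-1],"turn": 0}
    - {"offset": [0,0,-2.0],"turn": 0}
    - {"offset": [0,0,-2.0],"turn": 0}

```text
t: 47.15
eef_pos: [0.6045, -0.105, 0.2827]
ee_rot: [-3.142, -0.002, -0.033]
force: [1.1, -0.6, -2.1]
width: 0.0118
```

```bash
python3 tilt.py .6315 -.1043
```

```text
now [ 0.6045 -0.105 ] zg 0.1237 yaw -1.92 F [ 1.1 -0.6 -2.1] w 0.0118 t 47.15
top 104 slope -0.076 ztop at x1 0.0953 x 0.5614 0.5914 y(near part) -0.117 -0.0995Traceback (most recent call last):
  File "tilt.py", line 6, in <module>
    C,Fs=med(n,5); x,y,z=C[...,0],C[...,1],C[...,2]
         ~~~^^^^^
  File "h.py", line 36, in med
    Fs=[f(n) for _ in range(k)]; return np.median([cloud(F) for F in Fs],0),Fs
        ~^^^
  File "h.py", line 3, in f
    def f(n): return grab_frame(n)
                     ~~~~~~~~~~^^^
ValueError: 200 camera calls are used up
```

Emit:
send_rows:
  motion:
    - {"offset": [0,0,0.6],"turn": 0}
    - {"offset": [0,0,1.3],"turn": 0}
    - {"offset": [0,0,1.3],"turn": 0}
    - {"offset": [0.4,0,1.3],"turn": 0}
    - {"offset": [0.7,0,1.3],"turn": 0}
    - {"offset": [0.7,0,1.3],"turn": 0}

```text
t: 48.1
eef_pos: [0.6117, -0.1052, 0.2679]
ee_rot: [3.142, -0.001, -0.034]
force: [-0.6, -0.6, -1.3]
width: 0.0116
```

Emit:
send_rows:
  motion:
    - {"offset": [0.2,0,0],"turn": 0}
    - {"offset": [0.4,0,0],"turn": 0}
    - {"offset": [0.4,0,0],"turn": 0}

```text
t: 48.4
eef_pos: [0.6153, -0.1053, 0.2679]
ee_rot: [3.142, -0.0, -0.034]
force: [-0.7, -0.6, -1.4]
width: 0.0118
```

Emit:
send_rows:
  motion:
    - {"offset": [0.2,0,0],"turn": 0}
    - {"offset": [0.4,0,0],"turn": 0}
    - {"offset": [0.4,0,0],"turn": 0}

```text
t: 48.7
eef_pos: [0.6193, -0.1055, 0.2678]
ee_rot: [3.142, -0.0, -0.034]
force: [-0.3, 0.8, -1.6]
width: 0.012
```

Emit:
send_rows:
  motion:
    - {"offset": [0,0,0.3],"turn": 0}
    - {"offset": [0.1,0,0.7],"turn": 0}
    - {"offset": [0.2,0,1.0],"turn": 0}
    - {"offset": [0.2,0,1.0],"turn": 0}

```text
t: 49.1
eef_pos: [0.6209, -0.1056, 0.2573]
ee_rot: [3.141, 0.001, -0.034]
force: [-2.3, -1.5, 1.5]
width: 0.0116
```

Emit:
send_rows:
  motion:
    - {"offset": [0,0,0.2],"turn": 0}
    - {"offset": [0,0,0.3],"turn": 0}
    - {"offset": [0,0,0.3],"turn": 0}

```text
t: 49.4
eef_pos: [0.6207, -0.1055, 0.2566]
ee_rot: [3.141, -0.0, -0.033]
force: [-8.2, 3.0, 15.9]
width: 0.0122
```

Emit:
send_rows:
  motion:
    - {"offset": [0,0,-0.3],"turn": 0}
    - {"offset": [0,0,-0.3],"turn": 0}
    - {"offset": [0,0,-4],"turn": 0}
    - {"offset": [0,0,-4.5],"turn": 0}
  hand: -0.3

```text
t: 49.8
eef_pos: [0.6226, -0.1056, 0.3033]
ee_rot: [3.141, -0.006, -0.033]
force: [0.9, 0.7, 0.2]
width: 0.0303
```

Emit:
send_rows:
  motion:
    - {"offset": [-1.2,0,0],"turn": 0}
    - {"offset": [-1.2,0,0],"turn": 0}
    - {"offset": [-1.2,0,1],"turn": 0}
    - {"offset": [-1.2,0,1.6],"turn": 0}
    - {"offset": [-1.2,0,1.9],"turn": 0}
  hand: -1

```text
t: 50.3
eef_pos: [0.6087, -0.1052, 0.2794]
ee_rot: [3.141, 0.003, -0.033]
force: [-8.0, 0.6, 19.8]
width: 0.0011
```

```bash
python3 -c "
from h import *
plan((.609,-.1045,.120,-1.9))"
```

```text
now [ 0.6087 -0.1052] zg 0.1204 yaw -1.92 F [-8.   0.6 19.8] w 0.0011 t 50.3
[0.03, -0.07, 0.04] turn -0.02 dist cm 0.1
```

```bash
python3 -c "
from h import *
plan((.609,-.1052,.18,-1.9),(.4152,-.3328,.10,3.7),(.4152,-.3328,.0278,3.7),(.4152,-.3328,.165,3.7),(.6022,-.1811,.165,-1.9),start=(.6087,-.1052,.12,-1.9))"
```

```text
now [ 0.6087 -0.1052] zg 0.12 yaw -1.9 F [-8.   0.6 19.8] w 0.0011 t 50.3
[0.03, -0.0, -6.0] turn -0.0 dist cm 6.0
[-18.61, 23.39, 8.0] turn -5.6 dist cm 30.9
[0.0, 0.0, 7.22] turn -0.0 dist cm 7.2
[0.0, 0.0, -13.72] turn -0.0 dist cm 13.7
[19.64, -13.93, -0.0] turn 5.6 dist cm 24.1
```

Emit:
send_rows:
  motion:
    - {"offset": [0,0,-3],"turn": 0}
    - {"offset": [0,0,-6],"turn": 0}
    - {"offset": [0,0,-6],"turn": 0}

```text
t: 50.6
eef_pos: [0.6105, -0.1052, 0.3445]
ee_rot: [3.141, -0.006, -0.033]
force: [0.9, 0.6, 0.1]
width: 0.0004
```

Emit:
send_rows:
  motion:
    - {"offset": [-18.6,23.4,0],"turn": -5.6}
    - {"offset": [-18.6,23.4,0],"turn": -5.6}
    - {"offset": [-18.6,23.4,0],"turn": -5.6}
    - {"offset": [-18.6,23.4,0],"turn": -5.6}
    - {"offset": [-18.6,23.4,0],"turn": -5.6}
    - {"offset": [-18.6,23.4,0],"turn": -5.6}
    - {"offset": [-18.6,23.4,4],"turn": -5.6}
    - {"offset": [-18.6,23.4,4],"turn": -5.6}
  hand: -0.2

```text
t: 51.4
eef_pos: [0.4126, -0.333, 0.2965]
ee_rot: [-3.138, 0.006, 0.06]
force: [-0.5, -0.1, -0.3]
width: 0.0352
```

```bash
python3 -c "
from h import *
plan((.4152,-.3328,.0278,3.7))"
```

```text
now [ 0.4126 -0.333 ] zg 0.1375 yaw 3.45 F [-0.5 -0.1 -0.3] w 0.0352 t 51.4
[0.26, -0.0, 10.97] turn -0.25 dist cm 11.0
```

Emit:
send_rows:
  motion:
    - {"offset": [0,0,4],"turn": -0.2}
    - {"offset": [0,0,7],"turn": -0.2}
    - {"offset": [0,0,7],"turn": -0.2}
    - {"offset": [0,0,7],"turn": -0.2}

```text
t: 51.8
eef_pos: [0.4163, -0.3324, 0.2315]
ee_rot: [3.142, 0.001, 0.069]
force: [0.6, -0.1, 0.0]
width: 0.035
```

```bash
python3 -c "
from h import *
plan((.4152,-.3328,.0278,3.7))"
```

```text
now [ 0.4163 -0.3324] zg 0.0725 yaw 3.97 F [ 0.6 -0.1  0. ] w 0.035 t 51.8
[-0.11, 0.03, 4.47] turn 0.27 dist cm 4.5
```

Emit:
send_rows:
  motion:
    - {"offset": [-0.1,0,3],"turn": 0.3}
    - {"offset": [-0.1,0,4.4],"turn": 0.3}
    - {"offset": [-0.1,0,4.4],"turn": 0.3}
    - {"offset": [-0.1,0,4.4],"turn": 0.3}

```text
t: 52.2
eef_pos: [0.4154, -0.3329, 0.1886]
ee_rot: [3.14, -0.002, 0.063]
force: [-0.1, 0.2, 0.7]
width: 0.035
```

Emit:
send_rows:
  motion:
    - {"offset": [0,0,0],"turn": 0}
    - {"offset": [0,0,0],"turn": 0}
    - {"offset": [0,0,0],"turn": 0}
    - {"offset": [0,0,0],"turn": 0}
  hand: -1
  squeeze: 15

```text
t: 52.6
eef_pos: [0.4146, -0.333, 0.1876]
ee_rot: [3.141, -0.001, 0.063]
force: [-0.5, 0.1, 6.0]
width: 0.0119
```

Emit:
send_rows:
  motion:
    - {"offset": [0,0,-4],"turn": 0}
    - {"offset": [0,0,-9],"turn": 0}
    - {"offset": [0,0,-13.7],"turn": 0}
    - {"offset": [0,0,-13.7],"turn": 0}
    - {"offset": [0,0,-13.7],"turn": 0}

```text
t: 53.1
eef_pos: [0.4141, -0.3327, 0.325]
ee_rot: [3.141, -0.003, 0.062]
force: [-0.4, 0.8, -2.0]
width: 0.0118
```

```bash
python3 -c "
from h import *
plan((.6022,-.1811,.146,-1.9))"
```

```text
now [ 0.4141 -0.3327] zg 0.166 yaw 3.55 F [-0.4  0.8 -2. ] w 0.0118 t 53.1
[19.71, -13.96, 2.0] turn 5.45 dist cm 24.2
```

Emit:
send_rows:
  motion:
    - {"offset": [19.6,-14,0],"turn": 5.5}
    - {"offset": [19.6,-14,0],"turn": 5.5}
    - {"offset": [19.6,-14,0],"turn": 5.5}
    - {"offset": [19.6,-14,0],"turn": 5.5}
    - {"offset": [19.6,-14,0],"turn": 5.5}
    - {"offset": [19.6,-14,0],"turn": 5.5}
    - {"offset": [19.6,-14,0],"turn": 5.5}
    - {"offset": [19.6,-14,0],"turn": 5.5}

```text
t: 53.9
eef_pos: [0.6003, -0.1811, 0.3222]
ee_rot: [-3.141, 0.003, -0.034]
force: [-0.2, -0.6, -0.9]
width: 0.0115
```

Emit:
send_rows:
  motion:
    - {"offset": [0,0,2],"turn": 0}
    - {"offset": [0,0,4],"turn": 0}
    - {"offset": [0,0,4],"turn": 0}
    - {"offset": [0,0,4],"turn": 0}

```text
t: 54.3
eef_pos: [0.6005, -0.1817, 0.2839]
ee_rot: [3.141, 0.001, -0.035]
force: [-0.2, -0.8, -0.9]
width: 0.0123
```

```bash
python3 -c "
from h import *
plan((.6016,-.1811,.109,-1.9),(.6016,-.1811,.104,-1.9))"
```

```text
now [ 0.6005 -0.1817] zg 0.1249 yaw -1.98 F [-0.2 -0.8 -0.9] w 0.0123 t 54.3
[0.1, -0.06, 1.59] turn -0.08 dist cm 1.6
[0.0, -0.0, 0.5] turn -0.0 dist cm 0.5
```

Emit:
send_rows:
  motion:
    - {"offset": [0.1,0.06,0.8],"turn": 0}
    - {"offset": [0.1,0.06,1.5],"turn": 0}
    - {"offset": [0.1,0.06,1.5],"turn": 0}
    - {"offset": [0.1,0.06,1.5],"turn": 0}

```text
t: 54.7
eef_pos: [0.6021, -0.1815, 0.2688]
ee_rot: [3.142, 0.0, -0.034]
force: [-0.2, -0.2, -1.3]
width: 0.0119
```

Emit:
send_rows:
  motion:
    - {"offset": [0,0,0.2],"turn": 0}
    - {"offset": [0,0,0.3],"turn": 0}
    - {"offset": [0,0,0.3],"turn": 0}

```text
t: 55.0
eef_pos: [0.6021, -0.1814, 0.2657]
ee_rot: [-3.142, 0.0, -0.034]
force: [-0.1, 0.2, -2.2]
width: 0.0122
```

Emit:
send_rows:
  motion:
    - {"offset": [0,0,0.1],"turn": 0}
    - {"offset": [0,0,0.15],"turn": 0}
    - {"offset": [0,0,0.15],"turn": 0}

```text
t: 55.3
eef_pos: [0.6024, -0.1814, 0.2649]
ee_rot: [3.142, -0.001, -0.033]
force: [0.1, 2.1, 3.5]
width: 0.0118
```

Emit:
send_rows:
  motion:
    - {"offset": [0,0,0.1],"turn": 0}
    - {"offset": [0,0,0.2],"turn": 0}
    - {"offset": [0,0,0.2],"turn": 0}

```text
t: 55.6
eef_pos: [0.6031, -0.1814, 0.2633]
ee_rot: [3.141, -0.003, -0.033]
force: [1.6, 2.1, 4.1]
width: 0.0119
```

Emit:
send_rows:
  motion:
    - {"offset": [0,0,0.1],"turn": 0}
    - {"offset": [0,0,0.1],"turn": 0}

```text
t: 55.8
eef_pos: [0.6035, -0.1814, 0.2625]
ee_rot: [3.141, -0.004, -0.033]
force: [3.1, 1.8, 4.7]
width: 0.0116
```

Emit:
send_rows:
  motion:
    - {"offset": [0,0,-0.5],"turn": 0}
    - {"offset": [0,0,-0.7],"turn": 0}
    - {"offset": [0,0,-0.7],"turn": 0}

```text
t: 56.1
eef_pos: [0.6019, -0.1816, 0.2683]
ee_rot: [-3.142, 0.0, -0.034]
force: [0.1, -0.3, -1.3]
width: 0.0121
```

```bash
python3 -c "
from h import *
plan((.6031,-.182,.1102,-1.9))"
```

```text
now [ 0.6019 -0.1816] zg 0.1093 yaw -1.94 F [ 0.1 -0.3 -1.3] w 0.0121 t 56.1
[0.12, 0.04, -0.09] turn -0.04 dist cm 0.2
```

Emit:
send_rows:
  motion:
    - {"offset": [0,0.03,0.05],"turn": 0}
    - {"offset": [0,0.03,0.05],"turn": 0}

```text
t: 56.3
eef_pos: [0.6019, -0.1819, 0.2674]
ee_rot: [-3.142, 0.001, -0.034]
force: [-0.7, 0.0, -1.7]
width: 0.0115
```

Emit:
send_rows:
  motion:
    - {"offset": [0.4,0,0],"turn": 0}
    - {"offset": [0.7,0,0],"turn": 0}
    - {"offset": [0.7,0,0],"turn": 0}

```text
t: 56.6
eef_pos: [0.6097, -0.182, 0.2677]
ee_rot: [3.141, -0.0, -0.034]
force: [-0.9, 0.1, -1.0]
width: 0.012
```

Emit:
send_rows:
  motion:
    - {"offset": [0.2,0,0],"turn": 0}
    - {"offset": [0.4,0,0],"turn": 0}
    - {"offset": [0.4,0,0],"turn": 0}

```text
t: 56.9
eef_pos: [0.6134, -0.1821, 0.2678]
ee_rot: [3.142, -0.0, -0.034]
force: [-1.0, 0.2, -1.8]
width: 0.012
```

Emit:
send_rows:
  motion:
    - {"offset": [0.2,0,0],"turn": 0}
    - {"offset": [0.3,0,0],"turn": 0}
    - {"offset": [0.3,0,0],"turn": 0}

```text
t: 57.2
eef_pos: [0.6162, -0.1823, 0.2678]
ee_rot: [-3.142, -0.0, -0.034]
force: [0.3, -0.3, -1.2]
width: 0.012
```

Emit:
send_rows:
  motion:
    - {"offset": [0.1,0,0.2],"turn": 0}
    - {"offset": [0.2,0,0.5],"turn": 0}
    - {"offset": [0.25,0,0.8],"turn": 0}
    - {"offset": [0.25,0,0.9],"turn": 0}

```text
t: 57.6
eef_pos: [0.618, -0.1824, 0.2583]
ee_rot: [-3.142, 0.002, -0.034]
force: [-4.9, 0.6, 4.0]
width: 0.0119
```

Emit:
send_rows:
  motion:
    - {"offset": [0,0,0.2],"turn": 0}
    - {"offset": [0,0,0.3],"turn": 0}
    - {"offset": [0,0,0.3],"turn": 0}

```text
t: 57.9
eef_pos: [0.6177, -0.1823, 0.2567]
ee_rot: [3.141, 0.002, -0.033]
force: [-8.3, 3.1, 12.3]
width: 0.0117
```

Emit:
send_rows:
  motion:
    - {"offset": [0,0,-0.3],"turn": 0}
    - {"offset": [0,0,-0.3],"turn": 0}
    - {"offset": [0,0,-4],"turn": 0}
    - {"offset": [0,0,-4.5],"turn": 0}
  hand: -0.3

```text
t: 58.3
eef_pos: [0.6203, -0.1826, 0.3046]
ee_rot: [3.14, -0.006, -0.033]
force: [0.7, -0.1, 0.8]
width: 0.0298
```

Emit:
send_rows:
  motion:
    - {"offset": [-1.2,0,0],"turn": 0}
    - {"offset": [-1.2,0,0],"turn": 0}
    - {"offset": [-1.2,0,1],"turn": 0}
    - {"offset": [-1.2,0,1.6],"turn": 0}
    - {"offset": [-1.2,0,1.8],"turn": 0}
  hand: -1

```text
t: 58.8
eef_pos: [0.6063, -0.1819, 0.2808]
ee_rot: [-3.141, 0.003, -0.034]
force: [0.6, 0.6, 0.5]
width: 0.0013
```

Emit:
send_rows:
  motion:
    - {"offset": [0,0,0.1],"turn": 0}
    - {"offset": [0,0,0.1],"turn": 0}

```text
t: 59.0
eef_pos: [0.6068, -0.1819, 0.2813]
ee_rot: [3.142, 0.001, -0.034]
force: [0.8, -0.3, 0.8]
width: 0.0002
```

Emit:
send_rows:
  motion:
    - {"offset": [0,0,0.15],"turn": 0}
    - {"offset": [0,0,0.2],"turn": 0}
    - {"offset": [0,0,0.2],"turn": 0}

```text
t: 59.3
eef_pos: [0.6068, -0.1819, 0.2802]
ee_rot: [3.142, -0.001, -0.034]
force: [0.3, -0.6, 1.5]
width: 0.0004
```

Emit:
send_rows:
  motion:
    - {"offset": [0,0,-1.5],"turn": 0}
    - {"offset": [4.2,0,-1.5],"turn": 0}
    - {"offset": [4.2,0,-1.5],"turn": 0}
    - {"offset": [4.2,0,-0.3],"turn": 0}
    - {"offset": [4.2,0,-0.1],"turn": 0}
    - {"offset": [4.2,0,0],"turn": 0}

```text
t: 59.9
eef_pos: [0.6484, -0.1832, 0.2801]
ee_rot: [3.141, -0.001, -0.033]
force: [-0.9, 2.5, 11.3]
width: 0.0006
```

```bash
python3 -c "
from h import *
plan((.6484,-.1832,.19,-1.9),(.5482,-.179,.19,-51),(.5482,-.179,.19,-100),(.5482,-.179,.104,-100))"
```

```text
now [ 0.6484 -0.1832] zg 0.1211 yaw -1.9 F [-0.9  2.5 11.3] w 0.0006 t 59.9
[0.0, 0.0, -6.89] turn -0.0 dist cm 6.9
[-10.03, -0.09, -0.0] turn 49.1 dist cm 10.0
[0.0, -0.0, -0.0] turn 49.0 dist cm 0.0
[-0.0, 0.0, 8.6] turn -0.0 dist cm 8.6
```

Emit:
send_rows:
  motion:
    - {"offset": [0,0,-4],"turn": 0}
    - {"offset": [-3,0,-6.9],"turn": 8}
    - {"offset": [-10,-0.1,-6.9],"turn": 49}
    - {"offset": [-10,-0.1,-6.9],"turn": 49}
    - {"offset": [-10,-0.1,-6.9],"turn": 49}
    - {"offset": [-10,-0.1,-6.9],"turn": 49}
    - {"offset": [-10,-0.1,-6.9],"turn": 49}
    - {"offset": [-10,-0.1,-6.9],"turn": 49}
  hand: -0.3

```text
t: 60.7
eef_pos: [0.5476, -0.179, 0.3481]
ee_rot: [3.141, 0.001, -0.891]
force: [-0.4, 0.8, -0.3]
width: 0.0308
```

Emit:
send_rows:
  motion:
    - {"offset": [0,0,0],"turn": 49}
    - {"offset": [0,0,0],"turn": 49}
    - {"offset": [0,0,0],"turn": 49}
    - {"offset": [0,0,0],"turn": 49}
    - {"offset": [0,0,0],"turn": 49}
    - {"offset": [0,0,0],"turn": 49}
    - {"offset": [0,0,0],"turn": 49}

```text
t: 61.4
eef_pos: [0.5482, -0.179, 0.3482]
ee_rot: [3.141, 0.0, -1.742]
force: [0.3, 0.4, -0.2]
width: 0.0303
```

```bash
python3 -c "
from h import *
plan((.5482,-.179,.104,-100))"
```

```text
now [ 0.5482 -0.179 ] zg 0.1892 yaw -99.84 F [ 0.3  0.4 -0.2] w 0.0303 t 61.4
[0.0, -0.01, 8.52] turn 0.16 dist cm 8.5
```

Emit:
send_rows:
  motion:
    - {"offset": [0,0,4],"turn": 0}
    - {"offset": [0,0,7],"turn": 0}
    - {"offset": [0,0,8.5],"turn": 0}
    - {"offset": [0,0,8.5],"turn": 0}

```text
t: 61.8
eef_pos: [0.5474, -0.1789, 0.2611]
ee_rot: [3.136, -0.0, -1.74]
force: [-0.5, 0.2, 0.1]
width: 0.0308
```

Emit:
send_rows:
  motion:
    - {"offset": [0,0,0],"turn": 0}
    - {"offset": [0,0,0],"turn": 0}
    - {"offset": [0,0,0],"turn": 0}
    - {"offset": [0,0,0],"turn": 0}
  hand: -1
  squeeze: 30

```text
t: 62.2
eef_pos: [0.55, -0.1791, 0.2652]
ee_rot: [-3.137, 0.0, -1.743]
force: [4.0, -1.5, -1.8]
width: 0.0099
```

Emit:
send_rows:
  motion:
    - {"offset": [0,0,0],"turn": 6}
    - {"offset": [0,0,0],"turn": 12}
    - {"offset": [0,0,0],"turn": 18}
    - {"offset": [0,0,0],"turn": 24}
    - {"offset": [0,0,0],"turn": 30}
    - {"offset": [0,0,0],"turn": 36}
    - {"offset": [0,0,0],"turn": 42}
    - {"offset": [0,0,0],"turn": 42}

```text
t: 63.0
eef_pos: [0.5507, -0.1794, 0.2652]
ee_rot: [-3.137, 0.004, -2.479]
force: [8.1, -5.4, -5.5]
width: 0.0094
```

Emit:
send_rows:
  motion:
    - {"offset": [0,0,0],"turn": 6}
    - {"offset": [0,0,0],"turn": 12}
    - {"offset": [0,0,0],"turn": 18}
    - {"offset": [0,0,0],"turn": 24}
    - {"offset": [0,0,0],"turn": 30}
    - {"offset": [0,0,0],"turn": 36}
    - {"offset": [0,0,0],"turn": 40}
    - {"offset": [0,0,0],"turn": 40}

```text
t: 63.8
eef_pos: [0.5509, -0.1801, 0.2652]
ee_rot: [-3.14, 0.007, 3.107]
force: [10.0, -10.1, -7.5]
width: 0.0095
```

```bash
python3 -c "
from h import *
s=get_state(); print(s['moment'].round(3), s['q'].round(2))
plan((.5482,-.179,.104,-182),(.5482,-.179,.17,-182),(.5508,-.1014,.17,-144),(.5508,-.1014,.17,-107),(.5508,-.1014,.1035,-107))"
```

```text
[-3.894 -3.328 -0.07 ] [ 0.02  0.33 -0.38  0.   -0.85 -1.63]
now [ 0.5509 -0.1801] zg 0.1062 yaw 178.01 F [ 10.  -10.1  -7.5] w 0.0095 t 63.8
[0.27, 0.1, 0.22] turn 0.01 dist cm 0.4
[0.0, 0.0, -6.6] turn -0.0 dist cm 6.6
[0.01, 7.76, -0.0] turn -38.0 dist cm 7.8
[-0.0, 0.0, -0.0] turn -37.0 dist cm 0.0
[-0.0, 0.0, 6.65] turn -0.0 dist cm 6.6
```

Emit:
send_rows:
  motion:
    - {"offset": [0,0,0],"turn": 0}
    - {"offset": [0,0,0],"turn": 0}
    - {"offset": [0,0,-3],"turn": 0}
    - {"offset": [0,0,-6.6],"turn": 0}
    - {"offset": [0,0,-6.6],"turn": 0}
  hand: -0.3

```text
t: 64.3
eef_pos: [0.55, -0.1791, 0.3351]
ee_rot: [-3.141, 0.008, 3.109]
force: [-0.0, 0.3, 0.5]
width: 0.0305
```

Emit:
send_rows:
  motion:
    - {"offset": [0,7.7,0],"turn": -38}
    - {"offset": [0,7.7,0],"turn": -38}
    - {"offset": [0,7.7,0],"turn": -38}
    - {"offset": [0,7.7,0],"turn": -38}
    - {"offset": [0,7.7,0],"turn": -38}
    - {"offset": [0,7.7,0],"turn": -38}

```text
t: 64.9
eef_pos: [0.551, -0.1018, 0.3299]
ee_rot: [3.141, 0.0, -2.511]
force: [0.8, -0.9, -0.7]
width: 0.031
```

Emit:
send_rows:
  motion:
    - {"offset": [0,0,0],"turn": -37}
    - {"offset": [0,0,0],"turn": -37}
    - {"offset": [0,0,0],"turn": -37}
    - {"offset": [0,0,0],"turn": -37}
    - {"offset": [0,0,0],"turn": -37}
    - {"offset": [0,0,0],"turn": -37}

```text
t: 65.5
eef_pos: [0.5511, -0.102, 0.3298]
ee_rot: [3.141, 0.0, -1.868]
force: [0.0, 0.1, 0.4]
width: 0.0306
```

```bash
python3 -c "
from h import *
plan((.5533,-.1018,.1035,-107))"
```

```text
now [ 0.5511 -0.102 ] zg 0.1708 yaw -107.02 F [0.  0.1 0.4] w 0.0306 t 65.5
[-0.09, -0.2, 6.73] turn -0.02 dist cm 6.7
```

Emit:
send_rows:
  motion:
    - {"offset": [-0.1,-0.2,3],"turn": 0}
    - {"offset": [-0.1,-0.2,6],"turn": 0}
    - {"offset": [-0.1,-0.2,6.7],"turn": 0}
    - {"offset": [-0.1,-0.2,6.7],"turn": 0}

```text
t: 65.9
eef_pos: [0.5532, -0.1018, 0.262]
ee_rot: [3.139, -0.001, -1.868]
force: [-0.5, 0.2, 0.4]
width: 0.0308
```

Emit:
send_rows:
  motion:
    - {"offset": [0,0,0],"turn": 0}
    - {"offset": [0,0,0],"turn": 0}
    - {"offset": [0,0,0],"turn": 0}
    - {"offset": [0,0,0],"turn": 0}
  hand: -1

```text
t: 66.3
eef_pos: [0.5536, -0.1016, 0.2639]
ee_rot: [-3.14, 0.001, -1.866]
force: [-2.3, 0.9, 6.7]
width: 0.0091
```

Emit:
send_rows:
  motion:
    - {"offset": [0,0,0],"turn": 6}
    - {"offset": [0,0,0],"turn": 12}
    - {"offset": [0,0,0],"turn": 18}
    - {"offset": [0,0,0],"turn": 24}
    - {"offset": [0,0,0],"turn": 30}
    - {"offset": [0,0,0],"turn": 36}
    - {"offset": [0,0,0],"turn": 38}
    - {"offset": [0,0,0],"turn": 38}

```text
t: 67.1
eef_pos: [0.5541, -0.1019, 0.2639]
ee_rot: [-3.14, 0.002, -2.53]
force: [-0.4, -1.3, 5.2]
width: 0.0096
```

Emit:
send_rows:
  motion:
    - {"offset": [0,0,0],"turn": 6}
    - {"offset": [0,0,0],"turn": 12}
    - {"offset": [0,0,0],"turn": 18}
    - {"offset": [0,0,0],"turn": 24}
    - {"offset": [0,0,0],"turn": 30}
    - {"offset": [0,0,0],"turn": 36}
    - {"offset": [0,0,0],"turn": 37}
    - {"offset": [0,0,0],"turn": 37}

```text
t: 67.9
eef_pos: [0.5543, -0.1024, 0.2639]
ee_rot: [-3.14, 0.002, 3.109]
force: [1.4, -6.0, 4.6]
width: 0.0096
```

Emit:
send_rows:
  motion:
    - {"offset": [0,0,0],"turn": 0}
    - {"offset": [0,0,0],"turn": 0}
    - {"offset": [0,0,-3],"turn": 0}
    - {"offset": [0,0,-6.6],"turn": 0}
    - {"offset": [0,0,-6.6],"turn": 0}
  hand: -0.3

```text
t: 68.4
eef_pos: [0.555, -0.1015, 0.3334]
ee_rot: [3.141, 0.007, 3.11]
force: [0.8, -0.4, 0.9]
width: 0.0303
```

```bash
python3 -c "
from h import *
plan((.5555,-.0235,.17,-144),(.5555,-.0235,.17,-103),(.5555,-.0235,.103,-103))"
```

```text
now [ 0.555  -0.1015] zg 0.1744 yaw 178.16 F [ 0.8 -0.4  0.9] w 0.0303 t 68.4
[0.2, 7.8, 0.44] turn -37.84 dist cm 7.8
[-0.0, 0.0, -0.0] turn -41.0 dist cm 0.0
[-0.0, 0.0, 6.7] turn -0.0 dist cm 6.7
```

Emit:
send_rows:
  motion:
    - {"offset": [-0.2,7.8,0],"turn": -38}
    - {"offset": [-0.2,7.8,0],"turn": -38}
    - {"offset": [-0.2,7.8,0],"turn": -38}
    - {"offset": [-0.2,7.8,0],"turn": -38}
    - {"offset": [-0.2,7.8,0],"turn": -38}
    - {"offset": [-0.2,7.8,0],"turn": -38}

```text
t: 69.0
eef_pos: [0.5579, -0.0235, 0.3283]
ee_rot: [3.141, -0.0, -2.51]
force: [-0.5, 0.1, 0.2]
width: 0.0307
```

Emit:
send_rows:
  motion:
    - {"offset": [0,0,0],"turn": -41}
    - {"offset": [0,0,0],"turn": -41}
    - {"offset": [0,0,0],"turn": -41}
    - {"offset": [0,0,0],"turn": -41}
    - {"offset": [0,0,0],"turn": -41}
    - {"offset": [0,0,0],"turn": -41}

```text
t: 69.6
eef_pos: [0.558, -0.0238, 0.3285]
ee_rot: [3.141, 0.0, -1.797]
force: [-0.1, -0.6, -0.5]
width: 0.0306
```

```bash
python3 -c "
from h import *
plan((.556,-.0235,.103,-103))"
```

```text
now [ 0.558  -0.0238] zg 0.1695 yaw -102.95 F [-0.1 -0.6 -0.5] w 0.0306 t 69.6
[0.02, 0.2, 6.65] turn 0.05 dist cm 6.7
```

Emit:
send_rows:
  motion:
    - {"offset": [0,0.2,3],"turn": 0}
    - {"offset": [0,0.2,6],"turn": 0}
    - {"offset": [0,0.2,6.6],"turn": 0}
    - {"offset": [0,0.2,6.6],"turn": 0}

```text
t: 70.0
eef_pos: [0.556, -0.0234, 0.2621]
ee_rot: [3.139, -0.001, -1.799]
force: [0.0, -0.4, 1.7]
width: 0.0309
```

Emit:
send_rows:
  motion:
    - {"offset": [0,0,0],"turn": 0}
    - {"offset": [0,0,0],"turn": 0}
    - {"offset": [0,0,0],"turn": 0}
    - {"offset": [0,0,0],"turn": 0}
  hand: -1

```text
t: 70.4
eef_pos: [0.5563, -0.0232, 0.2639]
ee_rot: [-3.14, 0.001, -1.797]
force: [-2.7, 1.2, 5.8]
width: 0.0094
```

Emit:
send_rows:
  motion:
    - {"offset": [0,0,0],"turn": 6}
    - {"offset": [0,0,0],"turn": 12}
    - {"offset": [0,0,0],"turn": 18}
    - {"offset": [0,0,0],"turn": 24}
    - {"offset": [0,0,0],"turn": 30}
    - {"offset": [0,0,0],"turn": 36}
    - {"offset": [0,0,0],"turn": 40}
    - {"offset": [0,0,0],"turn": 40}

```text
t: 71.2
eef_pos: [0.557, -0.0236, 0.2639]
ee_rot: [-3.14, 0.002, -2.495]
force: [1.4, -3.9, 3.8]
width: 0.0096
```

Emit:
send_rows:
  motion:
    - {"offset": [0,0,0],"turn": 6}
    - {"offset": [0,0,0],"turn": 12}
    - {"offset": [0,0,0],"turn": 18}
    - {"offset": [0,0,0],"turn": 24}
    - {"offset": [0,0,0],"turn": 30}
    - {"offset": [0,0,0],"turn": 36}
    - {"offset": [0,0,0],"turn": 39}
    - {"offset": [0,0,0],"turn": 39}

```text
t: 72.0
eef_pos: [0.5573, -0.0243, 0.2639]
ee_rot: [-3.14, 0.003, 3.109]
force: [4.9, -10.6, 2.5]
width: 0.0097
```

Emit:
send_rows:
  motion:
    - {"offset": [0,0,0],"turn": 0}
    - {"offset": [0,0,0],"turn": 0}
    - {"offset": [0,0,-3],"turn": 0}
    - {"offset": [0,0,-6.6],"turn": 0}
    - {"offset": [0,0,-6.6],"turn": 0}
  hand: -0.3

```text
t: 72.5
eef_pos: [0.5575, -0.0229, 0.3334]
ee_rot: [3.14, 0.007, 3.11]
force: [1.3, 0.3, -0.5]
width: 0.0305
```

```bash
python3 -c "
from h import *
plan((.5585,.054,.17,-140),(.5585,.054,.17,-101),(.5585,.054,.1025,-101))"
```

```text
now [ 0.5575 -0.0229] zg 0.1744 yaw 178.2 F [ 1.3  0.3 -0.5] w 0.0305 t 72.5
[0.14, 7.69, 0.44] turn -41.8 dist cm 7.7
[-0.0, 0.0, -0.0] turn -39.0 dist cm 0.0
[-0.0, 0.0, 6.75] turn -0.0 dist cm 6.8
```

Emit:
send_rows:
  motion:
    - {"offset": [-0.1,7.6,0],"turn": -42}
    - {"offset": [-0.1,7.6,0],"turn": -42}
    - {"offset": [-0.1,7.6,0],"turn": -42}
    - {"offset": [-0.1,7.6,0],"turn": -42}
    - {"offset": [-0.1,7.6,0],"turn": -42}
    - {"offset": [-0.1,7.6,0],"turn": -42}

```text
t: 73.1
eef_pos: [0.5594, 0.0529, 0.3284]
ee_rot: [3.141, -0.0, -2.439]
force: [0.1, -0.2, 0.3]
width: 0.0309
```

Emit:
send_rows:
  motion:
    - {"offset": [0,0,0],"turn": -39}
    - {"offset": [0,0,0],"turn": -39}
    - {"offset": [0,0,0],"turn": -39}
    - {"offset": [0,0,0],"turn": -39}
    - {"offset": [0,0,0],"turn": -39}
    - {"offset": [0,0,0],"turn": -39}

```text
t: 73.7
eef_pos: [0.5596, 0.0526, 0.3286]
ee_rot: [3.141, 0.0, -1.764]
force: [-1.1, 0.3, 0.3]
width: 0.0304
```

```bash
python3 -c "
from h import *
plan((.559,.0535,.1027,-101))"
```

```text
now [0.5596 0.0526] zg 0.1696 yaw -101.05 F [-1.1  0.3  0.3] w 0.0304 t 73.7
[-0.07, 0.07, 6.69] turn -0.05 dist cm 6.7
```

Emit:
send_rows:
  motion:
    - {"offset": [-0.1,0.1,3],"turn": 0}
    - {"offset": [-0.1,0.1,6],"turn": 0}
    - {"offset": [-0.1,0.1,6.7],"turn": 0}
    - {"offset": [-0.1,0.1,6.7],"turn": 0}

```text
t: 74.1
eef_pos: [0.5587, 0.0537, 0.2609]
ee_rot: [3.139, -0.002, -1.764]
force: [1.3, -0.5, 0.2]
width: 0.0305
```

Emit:
send_rows:
  motion:
    - {"offset": [0,0,0],"turn": 0}
    - {"offset": [0,0,0],"turn": 0}
    - {"offset": [0,0,0],"turn": 0}
    - {"offset": [0,0,0],"turn": 0}
  hand: -1

```text
t: 74.5
eef_pos: [0.5589, 0.054, 0.263]
ee_rot: [-3.141, 0.001, -1.762]
force: [-3.1, 2.8, 4.6]
width: 0.0102
```

Emit:
send_rows:
  motion:
    - {"offset": [0,0,0],"turn": 6}
    - {"offset": [0,0,0],"turn": 12}
    - {"offset": [0,0,0],"turn": 18}
    - {"offset": [0,0,0],"turn": 24}
    - {"offset": [0,0,0],"turn": 30}
    - {"offset": [0,0,0],"turn": 36}
    - {"offset": [0,0,0],"turn": 41}
    - {"offset": [0,0,0],"turn": 41}

```text
t: 75.3
eef_pos: [0.5593, 0.0538, 0.2629]
ee_rot: [-3.141, 0.002, -2.478]
force: [-0.4, -0.9, 5.7]
width: 0.0098
```

Emit:
send_rows:
  motion:
    - {"offset": [0,0,0],"turn": 6}
    - {"offset": [0,0,0],"turn": 12}
    - {"offset": [0,0,0],"turn": 18}
    - {"offset": [0,0,0],"turn": 24}
    - {"offset": [0,0,0],"turn": 30}
    - {"offset": [0,0,0],"turn": 36}
    - {"offset": [0,0,0],"turn": 40}
    - {"offset": [0,0,0],"turn": 40}

```text
t: 76.1
eef_pos: [0.5595, 0.0534, 0.2629]
ee_rot: [-3.141, 0.002, 3.109]
force: [0.9, -4.4, 4.8]
width: 0.0099
```

Emit:
send_rows:
  motion:
    - {"offset": [0,0,0],"turn": 0}
    - {"offset": [0,0,0],"turn": 0}
    - {"offset": [0,0,-3],"turn": 0}
    - {"offset": [0,0,-6.6],"turn": 0}
    - {"offset": [0,0,-6.6],"turn": 0}
  hand: -0.3

```text
t: 76.6
eef_pos: [0.5603, 0.0544, 0.3324]
ee_rot: [3.139, 0.007, 3.111]
force: [0.3, -0.3, 0.8]
width: 0.0303
```

```bash
python3 -c "
from h import *
plan((.637,.092,.17,178),(.637,.092,.12,178))"
```

```text
now [0.5603 0.0544] zg 0.1734 yaw 178.22 F [ 0.3 -0.3  0.8] w 0.0303 t 76.6
[-7.55, 4.0, 0.34] turn 0.22 dist cm 8.5
[0.0, 0.0, 5.0] turn -0.0 dist cm 5.0
```

Emit:
send_rows:
  motion:
    - {"offset": [-7.6,0.3,0],"turn": 0}
    - {"offset": [-7.6,0.3,0],"turn": 0}
    - {"offset": [-7.6,0.3,0],"turn": 0}
    - {"offset": [-7.6,0.3,3],"turn": 0}
    - {"offset": [-7.6,0.3,4.8],"turn": 0}
    - {"offset": [-7.6,0.3,4.8],"turn": 0}
    - {"offset": [-7.6,0.3,4.8],"turn": 0}
  hand: -1

```text
t: 77.3
eef_pos: [0.6344, 0.0544, 0.2793]
ee_rot: [3.142, -0.001, 3.109]
force: [0.2, 0.4, 0.5]
width: 0.0002
```

Emit:
send_rows:
  motion:
    - {"offset": [0,0,0.1],"turn": 0}
    - {"offset": [0,0,0.1],"turn": 0}

```text
t: 77.5
eef_pos: [0.6347, 0.0543, 0.2788]
ee_rot: [3.141, -0.0, 3.108]
force: [-1.1, 0.5, 1.7]
width: 0.0002
```

Emit:
send_rows:
  motion:
    - {"offset": [0,0,0.1],"turn": 0}
    - {"offset": [0,0,0.1],"turn": 0}

```text
t: 77.7
eef_pos: [0.6347, 0.0543, 0.2787]
ee_rot: [3.141, -0.0, 3.108]
force: [-4.9, 0.4, 8.9]
width: 0.0006
```

Emit:
send_rows:
  motion:
    - {"offset": [0,0,-3],"turn": 0}
    - {"offset": [-2,16,-3],"turn": 0}
    - {"offset": [-2,16,-3],"turn": 0}
    - {"offset": [-2,16,-3],"turn": 0}
    - {"offset": [-2,16,-3],"turn": 0}
    - {"offset": [-2,16,-0.8],"turn": 0}
    - {"offset": [-2,16,-0.2],"turn": 0}
    - {"offset": [-2,16,-0.2],"turn": 0}

```text
t: 78.5
eef_pos: [0.6599, 0.2129, 0.2782]
ee_rot: [-3.14, -0.003, 3.108]
force: [-0.0, 0.5, 0.8]
width: 0.0002
```

Emit:
send_rows:
  motion:
    - {"offset": [0,0,0.1],"turn": 0}
    - {"offset": [0,0,0.1],"turn": 0}

```text
t: 78.7
eef_pos: [0.6607, 0.2129, 0.2796]
ee_rot: [3.141, 0.001, 3.107]
force: [0.1, -0.4, -0.6]
width: 0.0005
```

Emit:
send_rows:
  motion:
    - {"offset": [0,0,0.1],"turn": 0}
    - {"offset": [0,0,0.1],"turn": 0}

```text
t: 78.9
eef_pos: [0.6605, 0.2132, 0.2783]
ee_rot: [3.141, 0.001, 3.108]
force: [-0.2, 0.8, 0.4]
width: 0.0001
```

```bash
python3 -c "
from h import *
plan((.66,.213,.17,178.1),(.652,.05,.17,178.1),(.652,-.105,.17,178.1),(.652,-.105,.122,178.1))"
```

```text
now [0.6605 0.2132] zg 0.1193 yaw 178.05 F [-0.2  0.8  0.4] w 0.0001 t 78.9
[0.05, -0.02, -5.07] turn -0.05 dist cm 5.1
[0.26, -16.32, -0.0] turn -0.0 dist cm 16.3
[-0.51, -15.49, -0.0] turn -0.0 dist cm 15.5
[0.0, 0.0, 4.8] turn -0.0 dist cm 4.8
```

Emit:
send_rows:
  motion:
    - {"offset": [0,0,-4],"turn": 0}
    - {"offset": [0,0,-5],"turn": 0}
    - {"offset": [0.2,-16.3,-5],"turn": 0}
    - {"offset": [0.2,-16.3,-5],"turn": 0}
    - {"offset": [0.2,-16.3,-5],"turn": 0}
    - {"offset": [0.2,-16.3,-5],"turn": 0}
    - {"offset": [0.2,-16.3,-5],"turn": 0}

```text
t: 79.6
eef_pos: [0.6528, 0.0482, 0.3286]
ee_rot: [3.141, 0.001, 3.105]
force: [-0.8, 0.9, 0.8]
width: 0.0006
```

Emit:
send_rows:
  motion:
    - {"offset": [-0.4,-15.5,0],"turn": 0}
    - {"offset": [-0.4,-15.5,0],"turn": 0}
    - {"offset": [-0.4,-15.5,0],"turn": 0}
    - {"offset": [-0.4,-15.5,0],"turn": 0}
    - {"offset": [-0.4,-15.5,3],"turn": 0}
    - {"offset": [-0.4,-15.5,4.7],"turn": 0}
    - {"offset": [-0.4,-15.5,4.7],"turn": 0}
    - {"offset": [-0.4,-15.5,4.7],"turn": 0}

```text
t: 80.4
eef_pos: [0.6522, -0.1032, 0.2809]
ee_rot: [3.142, 0.001, 3.109]
force: [0.6, -0.2, -0.4]
width: 0.0007
```

Emit:
send_rows:
  motion:
    - {"offset": [0,0,0.1],"turn": 0}
    - {"offset": [0,0,0.1],"turn": 0}

```text
t: 80.6
eef_pos: [0.6518, -0.1038, 0.2798]
ee_rot: [3.141, 0.0, 3.109]
force: [-0.3, 0.4, 0.3]
width: 0.0003
```

Emit:
send_rows:
  motion:
    - {"offset": [0,0,0.1],"turn": 0}
    - {"offset": [0,0,0.1],"turn": 0}

```text
t: 80.8
eef_pos: [0.6518, -0.1039, 0.2797]
ee_rot: [3.141, 0.001, 3.108]
force: [-3.2, 2.0, 5.3]
width: 0.0004
```

Emit:
send_rows:
  motion:
    - {"offset": [0,0,-4],"turn": 0}
    - {"offset": [0,0,-9],"turn": 0}
    - {"offset": [0,0,-14],"turn": 0}
    - {"offset": [0,0,-15],"turn": 0}
    - {"offset": [0,0,-15],"turn": 0}
    - {"offset": [0,0,-15],"turn": 0}

```text
t: 81.4
eef_pos: [0.6513, -0.1043, 0.428]
ee_rot: [3.141, -0.001, 3.108]
force: [-0.5, 0.5, -0.2]
width: 0.0004
```

```bash
python3 -c "
from h import *
plan(); print(job_done())"
```

```text
now [ 0.6513 -0.1043] zg 0.269 yaw 178.06 F [-0.5  0.5 -0.2] w 0.0004 t 81.4
the job is handed in; nothing more can be done
None
```

I handed the job in at t ≈ 81 s. The wedge is under the tray, all four covers are fitted in bays 1 to 4, and all four latches are turned in. The final state was checked only by touch: I used up all 200 camera calls partway through fitting the cover in bay 2.

**Tray:** The depth images put the line within about 1 mm of the pointer before any cover was fitted, and it read the same after the first cover. At the end I touched three cover handles. Their heights imply the line at about 52.9 mm, against about 53 mm for the pointer. I did not see the wedge or the line again after the cameras ran out.

**Covers:**

| Bay | Last check | Result |
|---|---|---|
| 4 | depth image | flat and home; the first try dropped the lip into the bay, so I regrasped and refitted it |
| 3 | depth image | flat and home |
| 2 | handle touched at both ends | level within about 1 mm |
| 1 | handle touched at both ends | level within about 1 mm |

One cover was knocked about 5 cm on the bench during the run. I found it again in the images and fitted it in bay 2.

**Latches:** Each wing was gripped, with the finger opening reading about 10 mm, and turned to 178° (the bay axis is about 178°). I did not check the latches by image afterwards. They stood about 2.5 mm from where the images had placed them, so absolute positions carry roughly that much error.

**Slip:** Near the end I sent one move the wrong way. It carried the closed gripper past the height gauge, but the force stayed under 1 N throughout, so I don't believe it touched anything.

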